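# Draw the blue paste syringe from a hooded carousel

## Robot

A 6-joint arm with a two-finger parallel gripper is mounted at the origin on a cart in front of the work surface, level with it; the furniture and walls round the work are solid. World frame = base frame: x ahead of the robot, y to its left, z up, the work surface at z = 0. Lengths are in m, angles in degrees, forces in N, time in s.
With the tool pointing down it reaches from about 0.3 to 0.75 m from the base axis. Payload 8.5 kg.
Tool frame: the origin (TCP) lies at the very end of the fingers, on their centre line; the grasp point (between the pads) lies 19 mm behind it (grip_depth is the distance from the TCP to the grasp point, in m); z points along the fingers, y is the direction in which the jaws open and shut (so a half turn about z gives the same grasp; the last joint's range is limited). The gripper opens to 85 mm and grips with 20 to 120 N. Pads are 22 mm wide; open, the fingers measure 114 mm over their backs; the gripper's body (76 mm by 85 mm) begins 54 mm behind the grasp point. The pads swing forward as they close: fully open they stand 13 mm farther back than shut.
Start: joints at [53.841, 21.807, 74.336, -0, 83.858, -12.336], TCP at [0.222, 0.503, 0.194] pointing down, gripper open.
Joint ranges: [-178.18, 178.18], [-50.72, 133.34], [12.68, 142.11], [-81.47, 261.47], [9.98, 163.14], [-165.26, 165.26]. Speed limits (degrees/s): [136.94, 136.94, 180, 180, 180, 180].

## Interface

Orientations are given as a 3x3 rotation matrix whose columns are the frame's x, y, z axes.
In Python, from rig import observe, get_image, close_job, silhouettes, grip_depth gives the robot as it stands. The module is installed in compiled form; this text tells all that it offers.
- The arm moves only by the shell command python3 -m crank 'ROWS' [FORCE]. ROWS is a JSON object of lists of equal length, an entry for each row: "slide": the shift along the tool's x, y, z in m, a list of three; "roll": the turn about the tool's z in rad; "grip": the finger opening in m, from 0 to 0.0854. A call has exactly 8 rows; each row is the pose to reach, as a shift and turn from the pose commanded when the call began, along the tool's axes at that moment; what a row does not reach only later rows make up. A row lasts 1/10 s, in which the tool goes at most 50 mm and 8.59 degrees, less where a joint would pass 70% of its speed; a pose out of reach is approached as far as the arm can. A call with a gripper value outside its range is refused whole. The fingers move at their own pace and stop on an object; FORCE is the grip in N (left out, the last holds). Time passes only in rows, so rows that repeat a pose let the fingers close, or fill a call up. It gives the time, the measured TCP pose, the force and the opening at its end, in the units of the state.
- observe(): the state, without advancing time (a new reading comes with each control period).
- get_image(name): name is "scene" or "side" or "wrist"; returns a dict with "frame" (400x640x3 uint8, red, green, blue), "fx", "fy", "cx", "cy" (pixels), "xyz" and "rotation" of the camera in the world. Camera axes: x right, y down, z forward; pixel columns grow to the right and rows downward; lengths in m; the calibration is good to about 2 mm. A picture is of the moment at which its call begins. There is no depth.
- close_job(): hands the job in, once; it reports no verdict.
Trained networks look in a picture, given as the dict that the camera call returned (one of the last four; its "shot" number tells which), for a name from the list of things; names that differ only in an ending like _2 or _b are one class to them, and where a whole thing is asked for, a point or a joint stands for the part that bears it (a point fixed in the world has none). Each returns a list of dicts, best first, with "confidence" (0 to 1); they miss things now and then, are a little off and sometimes report something else, mostly with a low value. They report only what shows in the picture. A call takes as long as a camera call.
- silhouettes(target, picture): "pixels" (400x640 bool, what is visible of it) and "box" ([centre column, centre row, width, height] in pixels, round what is visible of it).
The state is a dict: "time_s": time; "q": joint angles; "qvel": joint speeds; "joint_efforts": joint torques, N m; "position": TCP position; "tool_rot": TCP orientation; "ft_force": force on the tool from outside, world axes, zero at the start; "wrist_torque": the same for the moment, N m; "grip_width": finger opening in m.
Only numpy, scipy, OpenCV 4.12 (cv2) and the standard library are available. Lean on these libraries where they do the work, as an engineer would, in place of code of your own. Each camera call takes 0.05 s, during which the arm holds its last target.

## Task

The next polishing pass needs the blue diamond paste. Turn the hooded carousel by the square knob on top until the blue syringe has clicked into place in the middle of the hood's opening, then reach in at a slant through the gaps beside it and draw it out along its lean, leaving the other syringes in their pockets and without knocking the hood. Take it to the green rubber mat, let its lower end touch down on the mat before you let go, and leave it lying on the mat.

Things in the scene. Friction and masses are not known exactly. Their poses are not given: they have to be found in the camera images.
- stand: fixed round stand, base 290 mm across and 10 mm high; origin on the bench under its axis. Clear hood: walls 140 mm from the axis up to 146 mm, sloping in to a flat clear roof disc (radius 86 mm, underside 190, top 194 mm above the bench). The hood is open 50 degrees to either side of the stand's own -x direction, but the roof disc is whole and overhangs, so a gripper held upright does not fit
- stand_axis (a point): point on the stand's vertical axis, 10 mm above the bench; its -x axis points through the middle of the opening, z is up. The carousel inside has eight stations 45 degrees apart, with a syringe in each; a spring ball clicks into a notch whenever a station is in the middle of the opening and pulls in the last 4 degrees or so. A lamp strip hangs 0.62 m above the bench from 0.65 m ahead of the robot; a sheet divider stands at the right, at y = -0.46
- knob_grip (a point): grip point of the black square knob of the carousel, on the axis, 227 mm above the bench. Knob 32 x 32 mm, from 204 to 246 mm above the bench (its foot 10 mm over the roof); this point's x and y axes are square to its flat sides, z is up. It turns endlessly either way with the carousel and syringes and stays where it is left; needs about 0.05 N m, up to 0.2 N m to leave a notch
- blue_paste_mid (a point): middle of the blue syringe: 124 mm long, white with blue label and blue cap (cap up), 19 mm thick along its z, 16 mm along its x, 30 to 50 g. Its y axis points along it from the cap to the lower end, 62 mm to each end. It leans outward 35 degrees from upright, 80 mm from the axis, z level and along the circle; the lower 64 mm is in the pocket, with 2 to 3 mm play. Neighbours are 70 mm off beside its upper part
- blue_paste: the blue syringe as a body; its origin lies on the side of the barrel, 9.5 mm from blue_paste_mid against its z; same axes
- mat: fixed green rubber mat lying on the bench in front of the vice, 160 mm along its x, 190 mm along its y, 3 mm thick; origin under its centre
- mat_top (a point): centre of the mat's upper face, 3 mm above the bench; x along its 160 mm, y along its 190 mm, z up
- green_paste_1_mid (a point): middle of a green-labelled syringe with red cap, in its pocket in the carousel; same size, lean and axes as the blue one
- red_paste_1_mid (a point): middle of a red-labelled syringe with red cap, in its pocket in the carousel; same size, lean and axes as the blue one
- red_paste_3_mid (a point): middle of a red-labelled syringe with red cap, in its pocket in the carousel; same size, lean and axes as the blue one
- green_paste_4_mid (a point): middle of a green-labelled syringe with red cap, in its pocket in the carousel; same size, lean and axes as the blue one

How it is judged (in metres and radians):
On the way, in this order (a step that is already met when the one before it is completed fails the run):
1. the blue syringe stands in its pocket in the middle of the hood's opening (x of blue_paste_mid in the frame of stand_axis below -0.055 m and y of blue_paste_mid in the frame of stand_axis between -0.012 and 0.012 m and z of blue_paste_mid in the frame of stand_axis below 0.088 m), for 0.2 s.
2. the blue syringe is held by the gripper, clear of the stand (contact force between the fingers and blue_paste above 1 N and horizontal distance between blue_paste_mid and stand_axis above 0.16 m), for 0.1 s.
3. the blue syringe touches the mat while the gripper still holds it (contact force between the fingers and blue_paste above 1 N and contact force between blue_paste and mat above 0.2 N), for 0.05 s.
At the end, for the whole second after the job is handed in: the blue syringe lies flat (within 10 degrees of level) and still on the mat, its middle at least 5 mm inside the mat's edges, let go (x of blue_paste_mid in the frame of mat_top between -0.075 and 0.075 m and y of blue_paste_mid in the frame of mat_top between -0.09 and 0.09 m and z of blue_paste_mid in the frame of mat_top below 0.02 m and angle between blue_paste_mid's own y axis and vertical between 1.4 and 1.74 rad and linear speed of blue_paste below 0.02 m/s); the robot touches nothing.
It fails at once if another syringe is pulled up or knocked out of its pocket (z of any of green_paste_1_mid, red_paste_1_mid, red_paste_3_mid, green_paste_4_mid in the frame of stand_axis above 0.088 m or z of any of green_paste_1_mid, red_paste_1_mid, red_paste_3_mid, green_paste_4_mid in the frame of stand_axis below 0.064 m).
It fails at once if the hood or the stand is struck or pushed with more than 40 N (contact force between any of the arm, the fingers and stand above 40 N).
It also fails if it takes over 64 s, if anything falls off the work surface, if the arm or the gripper's body presses on something with over 40 N, if the wrist force passes 120 N, or if a joint passes its speed limit or range.

## Working session

There is one attempt and no reset: what is moved stays moved. The work goes in short steps, Python scripts to look and compute and a shell command to move; the robot and the scene stay as the last step left them, time stands still between calls to the robot, and variables do not carry over. Pictures are saved under pics/ and viewed, and the job is handed in when it is done.

```bash
ls; mkdir -p pics
python3 - <<'E'
from rig import *
import cv2,numpy as np
o=observe();print(o)
print(grip_depth)
for n in ["scene","side","wrist"]:
    p=get_image(n); cv2.imwrite(f"pics/{n}0.png",p["frame"][:,:,::-1]); print(n,p["fx"],p["fy"],p["cx"],p["cy"],np.round(p["xyz"],4),np.round(p["rotation"],4).tolist(),p["shot"])
E
```

```text
pics
{'time_s': 0.0, 'q': array([ 5.38412093e+01,  2.18415831e+01,  7.43834650e+01,  3.13254276e-03,
        8.38572838e+01, -1.23345853e+01]), 'qvel': array([ 0.00399964,  0.00468928, -0.04298999,  0.05667324,  0.10863388,
        0.07011101]), 'joint_efforts': array([-1.85233730e-03, -4.48458588e+01, -2.31278300e+01, -2.98525410e-04,
        4.75375797e-03, -1.74143162e-05]), 'position': array([0.22194069, 0.50287282, 0.19321384]), 'tool_rot': array([[-9.14786564e-01,  4.03936564e-01, -8.91732777e-04],
       [ 4.03937388e-01,  9.14785939e-01, -1.12810840e-03],
       [ 3.60060373e-04, -1.39218262e-03, -9.99998966e-01]]), 'ft_force': array([0.1615683 , 0.78825998, 0.19534736]), 'wrist_torque': array([0.04636905, 0.02026496, 0.0366634 ]), 'grip_width': 0.08508322601658598}
0.0187
scene 433.07556125007966 433.07556125007966 314.1270950571122 195.39486589837168 [-0.0013 -0.4309  0.9318] [[0.6955, -0.5169, 0.4991], [-0.7185, -0.5061, 0.477], [0.0061, -0.6904, -0.7234]] 1
side 395.5744770154207 395.5744770154207 315.44683220132225 193.61488277400943 [ 0.5074 -0.7509  1.0472] [[0.9988, -0.0444, 0.0187], [-0.0451, -0.7241, 0.6882], [-0.017, -0.6882, -0.7253]] 2
wrist 355.0826082910618 355.0826082910618 318.7998873083979 200.7381992033396 [0.1521 0.5338 0.3731] [[0.4049, 0.871, 0.2782], [0.9144, -0.3852, -0.1248], [-0.0015, 0.3049, -0.9524]] 3
```

View pics/scene0.png

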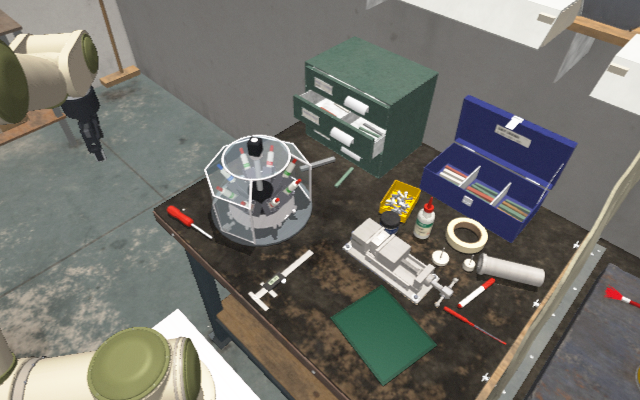

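View pics/side0.png

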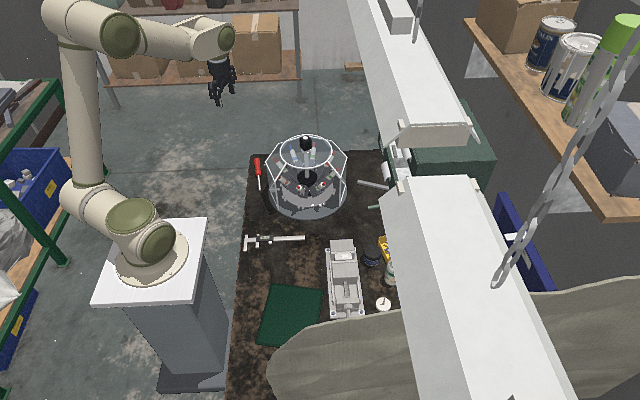

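View pics/wrist0.png

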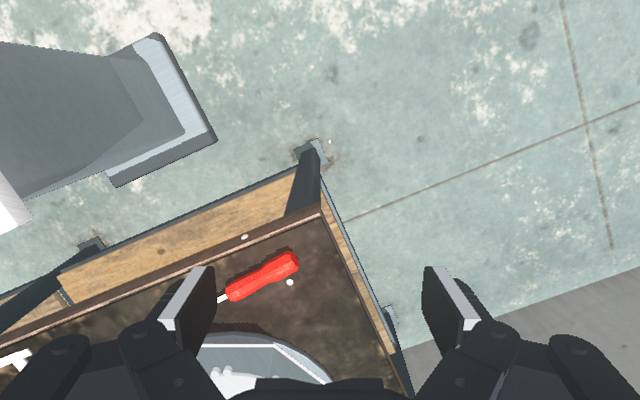

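The scene shows the hooded carousel at about (262,185), the knob at (255,147) and the mat at (383,333). In the side view they are at (306,180), (306,143) and (290,315). I'll measure next.

```bash
cat > h.py <<'E'
import numpy as np, cv2
from rig import *
def ray(p,u,v):
    d=np.array([(u-p["cx"])/p["fx"],(v-p["cy"])/p["fy"],1.]);d=np.array(p["rotation"])@d
    return np.array(p["xyz"]),d
def onz(p,u,v,z):
    o,d=ray(p,u,v);return o+d*(z-o[2])/d[2]
def tri(obs):
    A=np.zeros((3,3));b=np.zeros(3)
    for p,u,v in obs:
        o,d=ray(p,u,v);d/=np.linalg.norm(d);M=np.eye(3)-np.outer(d,d);A+=M;b+=M@o
    X=np.linalg.solve(A,b);return X
def proj(p,X):
    c=np.array(p["rotation"]).T@(np.array(X)-np.array(p["xyz"]));return np.array([p["fx"]*c[0]/c[2]+p["cx"],p["fy"]*c[1]/c[2]+p["cy"]])
def crop(p,x0,y0,w,h,s,fn):
    cv2.imwrite(fn,cv2.resize(p["frame"][y0:y0+h,x0:x0+w,::-1],None,fx=s,fy=s,interpolation=cv2.INTER_CUBIC))
E
python3 - <<'E'
from h import *
P={n:get_image(n) for n in ["scene","side"]}
crop(P["scene"],195,125,130,120,5,"pics/sc1.png");crop(P["side"],255,125,105,105,5,"pics/si1.png")
for n,p in P.items():
    for t in ["blue_paste","knob_grip","mat","stand","green_paste_1_mid","red_paste_1_mid"]:
        for r in silhouettes(t,p)[:5]:
            ys,xs=np.nonzero(r["pixels"]);print(n,t,round(r["confidence"],2),np.round(r["box"],1),xs.mean().round(1),ys.mean().round(1),len(xs))
            if t=="mat":
                c,_=cv2.findContours(r["pixels"].astype(np.uint8),0,2);c=max(c,key=cv2.contourArea);
                q=cv2.approxPolyDP(c,6,True)[:,0];print([onz(p,*a,.003)[:2].round(3).tolist() for a in q])
E
```

```text
scene knob_grip 0.85 [274.4 181.8  53.7  96.2] 271.7 193.3 2387
scene mat 0.94 [385.3 335.4 102.2  95.2] 383.3 334.3 5465
[[0.531, -0.15], [0.383, -0.125], [0.345, -0.304], [0.5, -0.333]]
scene stand 0.7 [259.7 192.7 111.8 109.2] 256.2 189.5 7261
side knob_grip 0.64 [309.4 168.   53.4  76.4] 308.1 182.4 1907
side mat 0.72 [289.4 315.2  63.5  65.3] 287.4 312.5 3126
[[0.536, -0.15], [0.384, -0.118], [0.347, -0.303], [0.412, -0.317], [0.516, -0.255]]
side stand 0.61 [306.4 181.3  81.8  83.2] 306.5 174.9 3846
side red_paste_1_mid 0.56 [286.1 181.7  11.9  11.2] 283.7 180.2 78
```

```bash
sleep 1
```

```text
(no output)
```

View pics/sc1.png

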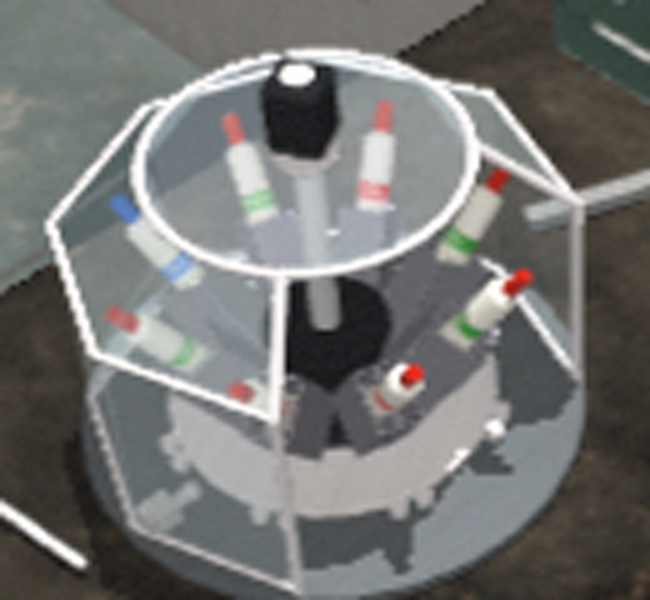

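View pics/si1.png

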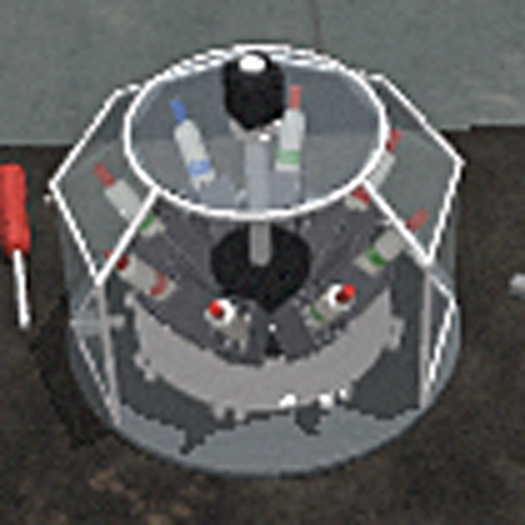

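```bash
python3 -m crank
python3 - <<'E'
from h import *
P={n:get_image(n) for n in ["scene","side"]}
kt=[]
for n,u,v in [("scene",195+296/5,125+75/5),("side",255+254/5,125+64/5)]:
    x=onz(P[n],u,v,.246);print("knobtop",n,x)
pts={"scene":[(278,418),(580,200)],"side":[(102,280),(432,262)]}
off={"scene":(195,125),"side":(255,125)}
for n in pts:
    print(n,[onz(P[n],off[n][0]+a/5,off[n][1]+b/5,.146).round(4)[:2].tolist() for a,b in pts[n]])
low={"scene":[(300,590),(580,372)],"side":[(117,420),(425,405)]}
for n in pts:
    print(n,[onz(P[n],off[n][0]+a/5,off[n][1]+b/5,.010).round(4)[:2].tolist() for a,b in low[n]])
# roof ellipse fit
def ell(n,pp):
    X=np.array([onz(P[n],off[n][0]+a/5,off[n][1]+b/5,.192)[:2] for a,b in pp])
    A=np.c_[2*X,np.ones(len(X))];s=np.linalg.lstsq(A,(X**2).sum(1),rcond=None)[0];print("roof",n,s[:2].round(4),np.sqrt(s[2]+s[0]**2+s[1]**2).round(4))
ell("scene",[(135,160),(480,160),(307,272),(190,235),(420,240),(220,65),(415,70),(310,50)])
ell("side",[(125,130),(387,140),(255,213),(160,185),(350,187),(255,47)])
E
```

```text
knobtop scene [0.50450893 0.26059649 0.246     ]
knobtop side [0.50815771 0.25913858 0.246     ]
scene [[0.4008, 0.1669], [0.6162, 0.1719]]
side [[0.4033, 0.1685], [0.6185, 0.1718]]
scene [[0.3989, 0.1676], [0.6168, 0.1723]]
side [[0.4016, 0.1671], [0.6174, 0.1681]]
roof scene [0.5078 0.2615] 0.0872
roof side [0.5088 0.2613] 0.086invalid input
```

Run:
```python
from h import *
P={n:get_image(n) for n in ["scene","side"]}
off={"scene":(195,125),"side":(255,125)}
C=np.array([.508,.2605])
def show(name,obs):
    X=tri([(P[n],off[n][0]+a/5,off[n][1]+b/5) for n,a,b in obs]);d=X[:2]-C
    print(name,X.round(4),"r",np.hypot(*d).round(4),"ang",np.degrees(np.arctan2(d[1],d[0])).round(1))
show("blue captip",[("scene",115,203),("side",175,104)])
show("blue cap base",[("scene",132,222),("side",182,124)])
for nm,obs in {"front red":("scene",412,377),"r2":("side",215,308),"r3":("side",345,293)}.items():
    n,a,b=obs;X=onz(P[n],off[n][0]+a/5,off[n][1]+b/5,.135);d=X[:2]-C
    print(nm,X.round(4),np.hypot(*d).round(4),np.degrees(np.arctan2(d[1],d[0])).round(1))
```

```text
blue captip [0.4498 0.3653 0.1284] r 0.1199 ang 119.0
blue cap base [0.4541 0.3589 0.1151] r 0.1122 ang 118.7
front red [0.4714 0.1484 0.135 ] 0.1179 -108.1
r2 [0.4759 0.1493 0.135 ] 0.1157 -106.1
r3 [0.5607 0.1578 0.135 ] 0.1155 -62.8
```

```bash
python3 -m crank '{"slide":[[-0.01,-0.003,-0.04],[-0.04,-0.012,-0.08],[-0.085,-0.025,-0.1],[-0.13,-0.039,-0.12],[-0.175,-0.052,-0.13],[-0.22,-0.065,-0.13],[-0.26,-0.077,-0.13],[-0.3,-0.09,-0.13]],"roll":[0,0,0,0,0,0,0,0],"grip":[0.08,0.08,0.08,0.08,0.08,0.08,0.08,0.08]}' 20; python3 -m crank '{"slide":[[-0.03,-0.009,0],[-0.06,-0.017,0],[-0.06,-0.017,0],[-0.06,-0.017,0],[-0.06,-0.017,0],[-0.06,-0.017,0],[-0.06,-0.017,0],[-0.06,-0.017,0]],"roll":[0,0,0,0,0,0,0,0],"grip":[0.08,0.08,0.08,0.08,0.08,0.08,0.08,0.08]}'
python3 - <<'E'
from h import *
o=observe();print(o["q"].round(1),o["position"].round(4),o["tool_rot"].round(3).tolist())
for n in ["scene","wrist"]:
    p=get_image(n); cv2.imwrite(f"pics/{n}2.png",p["frame"][:,:,::-1])
print(proj(p,[.508,.2605,.246]))
E
```

```text
time_s: 1.85
position: [0.4615, 0.2982, 0.3239]
tool_rot: [[-0.915, 0.404, 0.0], [0.404, 0.915, 0.0], [-0.0, 0.0, -1.0]]
ft_force: [0.6, -0.1, -0.6]
grip_width: 0.0803
time_s: 2.65
position: [0.5079, 0.2603, 0.324]
tool_rot: [[-0.915, 0.403, 0.0], [0.403, 0.915, 0.0], [-0.0, 0.0, -1.0]]
ft_force: [0.6, -0.3, 0.1]
grip_width: 0.0799
[ 15.2  21.1  54.5   0.  104.4 -51. ] [0.5079 0.2603 0.324 ] [[-0.915, 0.403, 0.0], [0.403, 0.915, 0.0], [-0.0, 0.0, -1.0]]
[319.7385859  192.85355588]
```

View pics/wrist2.png

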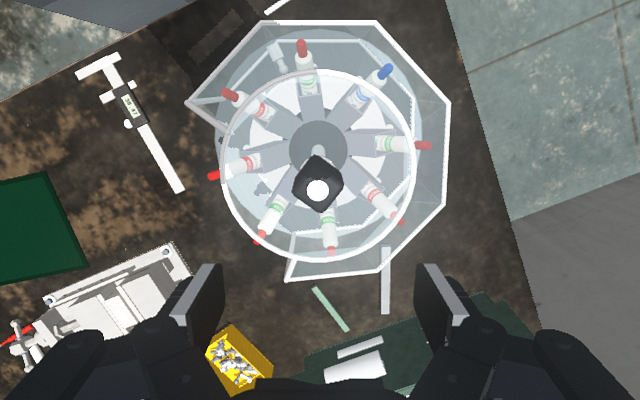

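View pics/scene2.png

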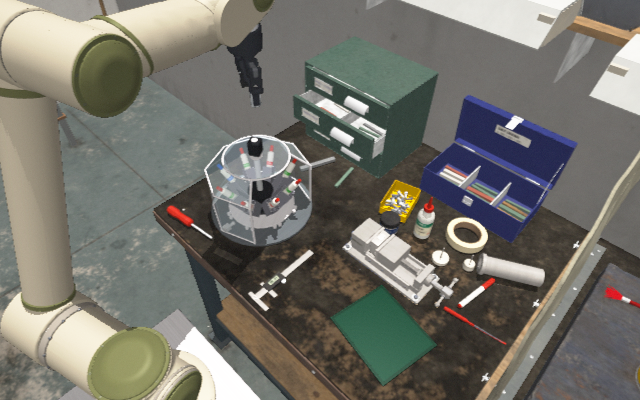

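Run:
```python
from h import *
p=get_image("wrist");crop(p,270,130,100,100,6,"pics/k3.png")
```

```text
(no output)
```

View pics/k3.png

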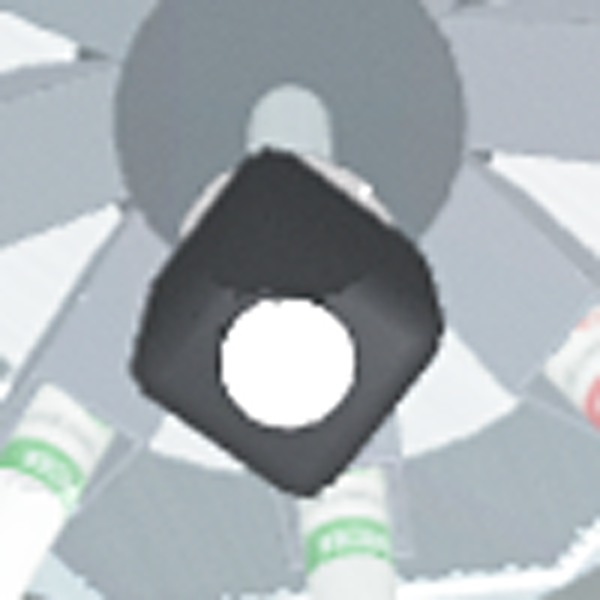

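Run:
```python
from h import *
p=get_image("wrist")
for z in (.236,.242):
    X=[onz(p,270+a/6,130+b/6,z)[:2] for a,b in [(135,370),(307,497),(440,330)]]
    for a,b in ((0,1),(1,2)):
        d=X[b]-X[a];print(z,np.hypot(*d).round(4),np.degrees(np.arctan2(d[1],d[0])).round(1))
    print(((X[0]+X[2])/2).round(4))
# carousel station angles from wrist view captips z~.137
C=np.array([.508,.2605])
for nm,u,v in [("blue",387,70),("g425",428,146),("r300",301,45)]:
    d=onz(p,u,v,.135)[:2]-C;print(nm,np.hypot(*d).round(3),np.degrees(np.arctan2(d[1],d[0])).round(1))
o=observe();R=o["tool_rot"];print("tool y ang",np.degrees(np.arctan2(R[1,1],R[0,1])))
```

```text
0.236 0.0286 28.1
0.236 0.0288 119.3
[0.5069 0.2593]
0.242 0.028 28.1
0.242 0.0282 119.3
[0.5053 0.26  ]
blue 0.113 120.6
g425 0.114 75.1
r300 0.116 165.0
tool y ang 66.18793274744733
```

```bash
python3 -m crank '{"slide":[[0,0,0],[0,0,0],[0,0,0],[0,0,0],[0,0,0],[0,0,0],[0,0,0],[0,0,0]],"roll":[0.145,0.29,0.435,0.58,0.725,0.87,1.015,1.16],"grip":[0.07,0.07,0.07,0.07,0.07,0.07,0.07,0.07]}' 60; python3 -m crank '{"slide":[[0,0,0],[0,0,0],[0,0,0.01],[0,0,0.02],[0,0,0.03],[0,0,0.04],[0,0,0.04],[0,0,0.04]],"roll":[0.145,0.29,0.435,0.58,0.725,0.87,1.015,1.064],"grip":[0.07,0.07,0.07,0.07,0.07,0.07,0.07,0.07]}'
python3 - <<'E'
from h import *
o=observe();R=o["tool_rot"];print(o["q"].round(1),o["position"].round(4),R.round(3).tolist(),"y ang",np.degrees(np.arctan2(R[1,1],R[0,1])))
p=get_image("wrist");cv2.imwrite("pics/w4.png",p["frame"][:,:,::-1])
E
```

```text
time_s: 3.65
position: [0.5082, 0.2598, 0.3238]
tool_rot: [[0.011, 1.0, -0.0], [1.0, -0.011, -0.0], [-0.0, -0.0, -1.0]]
ft_force: [0.1, 0.2, 0.2]
grip_width: 0.0702
time_s: 4.45
position: [0.5082, 0.2598, 0.2835]
tool_rot: [[0.879, 0.477, -0.001], [0.477, -0.879, -0.0], [-0.001, -0.0, -1.0]]
ft_force: [0.8, -0.3, 0.3]
grip_width: 0.07
[15.2 21.5 60.2 -0.  98.3 76.7] [0.5082 0.2598 0.2835] [[0.879, 0.477, -0.001], [0.477, -0.879, -0.0], [-0.001, -0.0, -1.0]] y ang -61.52391966784304
```

View pics/w4.png

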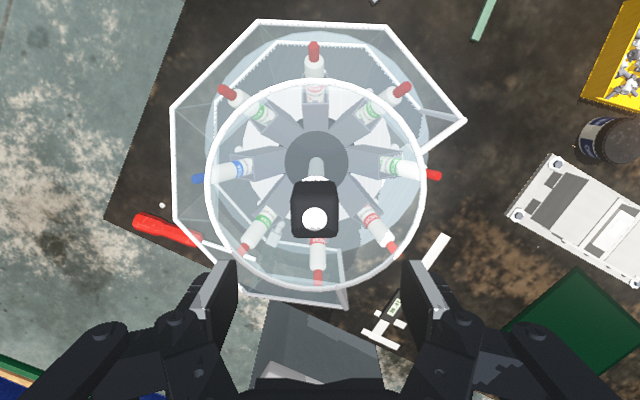

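The knob is square to the jaws at (314,208), and the blue syringe is at (200,178). I'll descend and grip.

```bash
python3 -m crank '{"slide":[[0,0,0.02],[0,0,0.04],[0,0,0.06],[0,0,0.072],[0,0,0.072],[0,0,0.072],[0,0,0.072],[0,0,0.072]],"roll":[0,0,0,0,0,0,0,0],"grip":[0.06,0.06,0.06,0.06,0.06,0.03,0.028,0.025]}' 60; python3 -m crank '{"slide":[[0,0,0],[0,0,0],[0,0,0],[0,0,0],[0,0,0],[0,0,0],[0,0,0],[0,0,0]],"roll":[0,0,0,-0.07,-0.16,-0.26,-0.36,-0.46],"grip":[0.02,0.02,0.02,0.02,0.02,0.02,0.02,0.02]}'
python3 - <<'E'
from h import *
o=observe();R=o["tool_rot"];print(o["q"].round(1),o["position"].round(4),o["wrist_torque"].round(2),"y ang",np.degrees(np.arctan2(R[1,1],R[0,1])))
p=get_image("side");crop(p,255,125,105,105,5,"pics/s5.png")
E
```

```text
time_s: 5.3
position: [0.5085, 0.2599, 0.2126]
tool_rot: [[0.877, 0.481, 0.001], [0.481, -0.877, 0.0], [0.001, 0.0, -1.0]]
ft_force: [0.5, 0.1, -0.8]
grip_width: 0.0248
time_s: 6.1
position: [0.5083, 0.2598, 0.2119]
tool_rot: [[0.569, 0.823, 0.0], [0.823, -0.569, -0.0], [0.0, 0.0, -1.0]]
ft_force: [-0.6, 0.0, -0.1]
grip_width: 0.02
[15.2 23.3 69.  -0.  87.7 49.9] [0.5083 0.2598 0.2119] [ 0.    0.04 -0.09] y ang -34.65660910367968
```

View pics/s5.png

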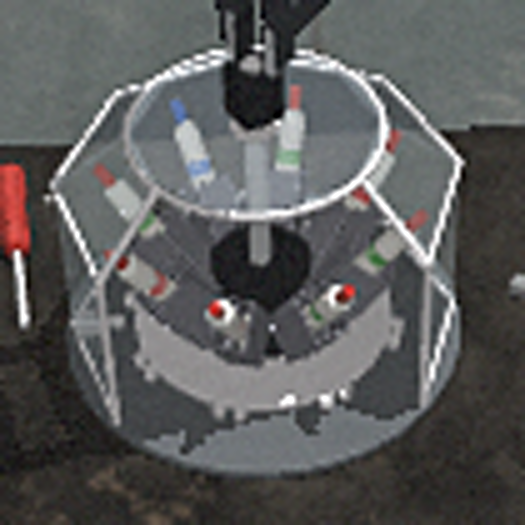

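Run:
```python
from h import *
p=get_image("scene");crop(p,195,75,130,120,5,"pics/s6.png")
p=get_image("wrist");cv2.imwrite("pics/w6.png",p["frame"][:,:,::-1])
p=get_image("side");print(proj(p,[.5083,.2598,.2119]),proj(p,[.5083,.2598,.246]))
```

```text
[306.19679821 145.86643477] [305.83826346 137.66965341]
```

View pics/s6.png

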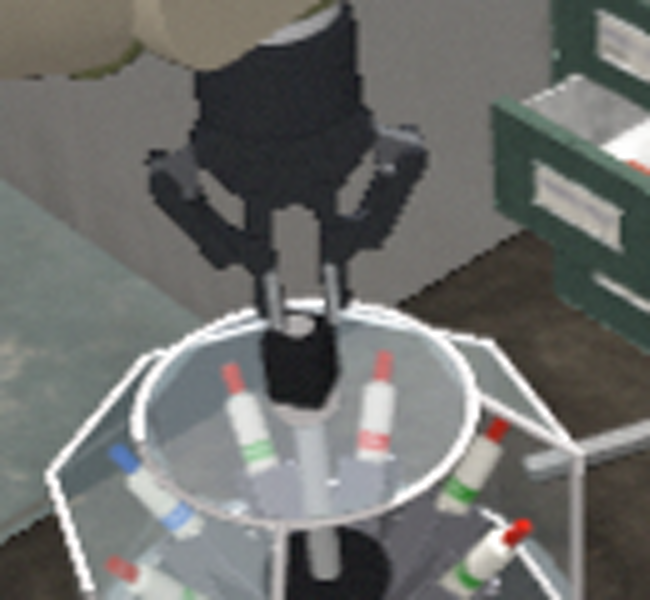

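View pics/w6.png

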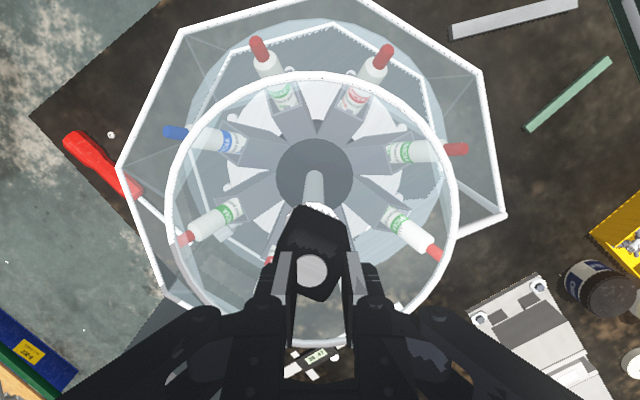

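Run:
```python
from h import *
p=get_image("scene")
for X in ([.222,.503,.1935],[.5079,.2603,.324],[.5083,.2598,.2119],[.5083,.2598,.2119+.03]):print(X,proj(p,X))
crop(p,195,75,130,120,6,"pics/s7.png")
p=get_image("side");print(proj(p,[.222,.503,.1935]))
w=get_image("wrist");print(w["xyz"],proj(w,[.5083,.2598,.2119]),proj(w,[.5083,.2598,.246]))
im=cv2.imread("pics/scene0.png")[60:180,40:160];cv2.imwrite("pics/s8.png",cv2.resize(im,None,fx=4,fy=4))
```

```text
[0.222, 0.503, 0.1935] [107.63212326 164.29127561]
[0.5079, 0.2603, 0.324] [252.27502352 113.56571192]
[0.5083, 0.2598, 0.2119] [256.79758423 149.93336807]
[0.5083, 0.2598, 0.2419] [255.72128048 140.73870152]
[227.84077945 111.15543288]
[0.5545848  0.3229698  0.39162629] [315.92368518 236.4966706 ] [315.34486075 266.39097278]
```

View pics/s8.png

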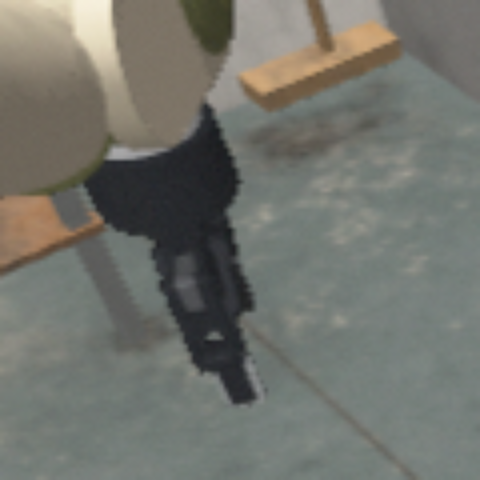

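Run:
```python
from h import *
w=get_image("wrist");crop(w,240,190,150,130,5,"pics/w9.png")
o=observe();R=np.array(o["tool_rot"]);T=np.array(o["position"])
for s in (-1,1):
  for x in (-.011,.011):
    for z in (0,-.03):
        print(s,x,z,(proj(w,T+R@[x,s*.01,z])-[240,190])*5)
im=cv2.imread("pics/wrist0.png")[240:400,140:500];cv2.imwrite("pics/w0z.png",cv2.resize(im,None,fx=2.2,fy=2.2))
```

```text
-1 -0.011 0 [290.01720946 323.03713196]
-1 -0.011 -0.03 [272.53561283 464.04413171]
-1 0.011 0 [286.08345711 138.55868195]
-1 0.011 -0.03 [267.19369982 253.08617066]
1 -0.011 0 [468.88949126 322.80704659]
1 -0.011 -0.03 [481.47447564 463.78278116]
1 0.011 0 [471.22330248 138.31194299]
1 0.011 -0.03 [484.73490164 252.80251561]
```

View pics/w9.png

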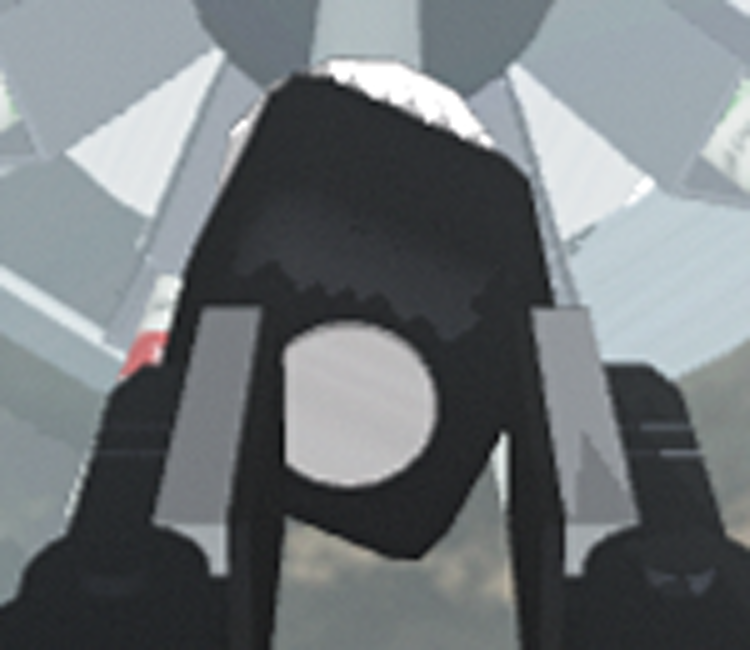

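Run:
```python
from h import *
w=get_image("wrist");s=get_image("scene")
o=observe();R=np.array(o["tool_rot"]);T=np.array(o["position"])
for op in (.02,.07,.085):
  print(op)
  for z in (0,-.013,-.03,-.04,-.05):
    print(z,[(proj(w,T+R@[x,y,z])).round(0).tolist() for x in(-.011,.011) for y in (-op/2,op/2)])
R0=np.array([[-.915,.404,0],[.404,.915,0],[0,0,-1.]])
for z in (0,-.013,-.03,-.04):
    print(z,[proj(s,np.array([.222,.503,.1935])+R0@[x,y,z]).round(0).tolist() for x in (-.011,.011) for y in (-.05,.05)])
```

```text
0.02
0 [[298.0, 255.0], [334.0, 255.0], [297.0, 218.0], [334.0, 218.0]]
-0.013 [[297.0, 266.0], [335.0, 266.0], [296.0, 227.0], [335.0, 227.0]]
-0.03 [[295.0, 283.0], [336.0, 283.0], [293.0, 241.0], [337.0, 241.0]]
-0.04 [[293.0, 294.0], [337.0, 294.0], [292.0, 250.0], [338.0, 250.0]]
-0.05 [[291.0, 308.0], [339.0, 307.0], [290.0, 261.0], [339.0, 261.0]]
0.07
0 [[253.0, 255.0], [379.0, 254.0], [251.0, 218.0], [381.0, 218.0]]
-0.013 [[249.0, 266.0], [383.0, 266.0], [246.0, 227.0], [385.0, 227.0]]
-0.03 [[242.0, 283.0], [389.0, 283.0], [239.0, 241.0], [391.0, 240.0]]
-0.04 [[238.0, 295.0], [393.0, 294.0], [234.0, 250.0], [396.0, 250.0]]
-0.05 [[233.0, 308.0], [397.0, 307.0], [229.0, 261.0], [401.0, 261.0]]
0.085
0 [[240.0, 255.0], [392.0, 254.0], [237.0, 218.0], [394.0, 218.0]]
-0.013 [[235.0, 266.0], [397.0, 266.0], [231.0, 227.0], [400.0, 227.0]]
-0.03 [[227.0, 283.0], [404.0, 283.0], [223.0, 241.0], [408.0, 240.0]]
-0.04 [[221.0, 295.0], [409.0, 294.0], [217.0, 250.0], [413.0, 250.0]]
-0.05 [[215.0, 308.0], [415.0, 307.0], [210.0, 261.0], [419.0, 261.0]]
0 [[114.0, 176.0], [111.0, 151.0], [104.0, 178.0], [102.0, 153.0]]
-0.013 [[112.0, 172.0], [109.0, 147.0], [103.0, 174.0], [100.0, 149.0]]
-0.03 [[110.0, 167.0], [107.0, 142.0], [100.0, 169.0], [98.0, 144.0]]
-0.04 [[108.0, 164.0], [105.0, 139.0], [99.0, 166.0], [96.0, 141.0]]
```

View pics/w0z.png

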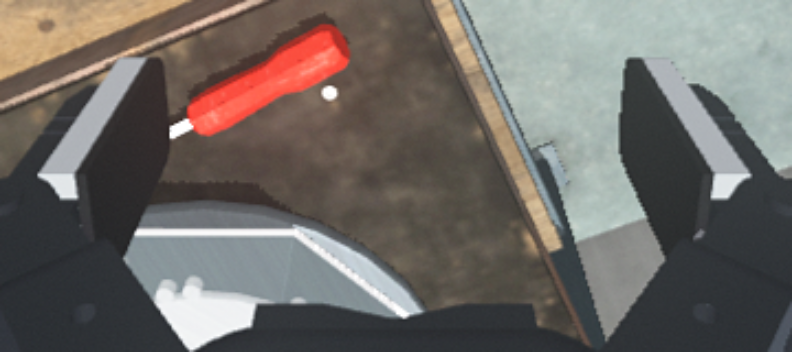

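The fingertips are about 40 mm behind the reported TCP. The scene and wrist cameras agree on this, and the jaws closed in the air above the knob. I'll correct for that offset: roll back, open and descend 46 mm.

```bash
python3 -m crank '{"slide":[[0,0,0],[0,0,0],[0,0,0],[0,0,0.012],[0,0,0.024],[0,0,0.036],[0,0,0.045],[0,0,0.045]],"roll":[0.13,0.26,0.39,0.465,0.465,0.465,0.465,0.465],"grip":[0.06,0.06,0.06,0.06,0.06,0.06,0.06,0.06]}' 60
python3 - <<'E'
from h import *
o=observe();R=o["tool_rot"];print(o["q"].round(1),o["position"].round(4),o["ft_force"].round(1),"y ang",np.degrees(np.arctan2(R[1,1],R[0,1])))
w=get_image("wrist");crop(w,200,190,230,150,3,"pics/w10.png")
s=get_image("scene");crop(s,195,75,130,120,5,"pics/s10.png")
E
```

```text
time_s: 7.4
position: [0.5077, 0.2597, 0.1655]
tool_rot: [[0.879, 0.477, -0.002], [0.477, -0.879, -0.001], [-0.002, -0.001, -1.0]]
ft_force: [0.2, 0.2, 0.5]
grip_width: 0.06
[15.2 25.1 73.7 -0.  81.3 76.7] [0.5077 0.2597 0.1655] [0.2 0.2 0.5] y ang -61.53540146745235
```

View pics/w10.png

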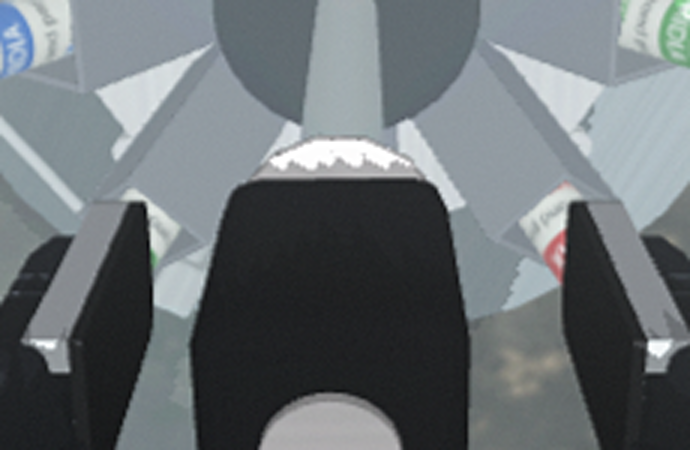

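View pics/s10.png

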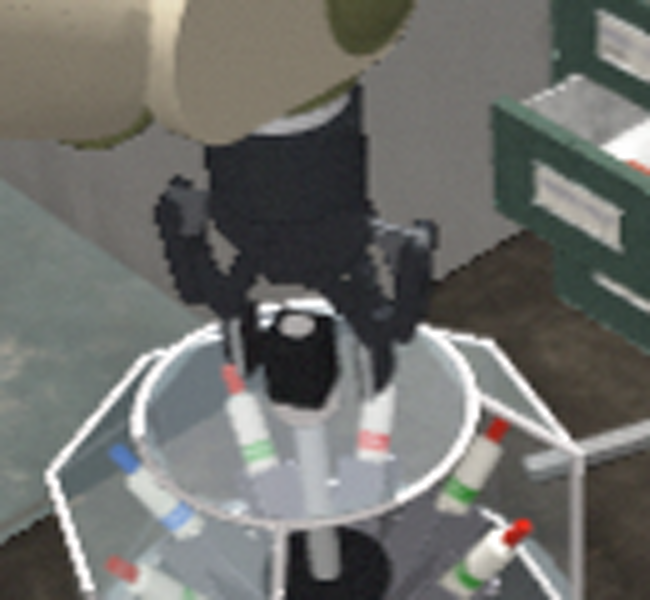

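```bash
python3 -m crank '{"slide":[[0,0,0],[0,0,0],[0,0,0],[0,0,0],[0,0,0],[0,0,0],[0,0,0],[0,0,0]],"roll":[0,0,0,0,0,0,-0.05,-0.12],"grip":[0.02,0.02,0.02,0.02,0.02,0.02,0.02,0.02]}' 60; python3 -m crank '{"slide":[[0,0,0],[0,0,0],[0,0,0],[0,0,0],[0,0,0],[0,0,0],[0,0,0],[0,0,0]],"roll":[-0.1,-0.2,-0.3,-0.4,-0.5,-0.6,-0.7,-0.8],"grip":[0.02,0.02,0.02,0.02,0.02,0.02,0.02,0.02]}'
python3 - <<'E'
from h import *
o=observe();R=o["tool_rot"];print(o["q"].round(1),o["position"].round(4),o["wrist_torque"].round(2),"y ang",np.degrees(np.arctan2(R[1,1],R[0,1])))
s=get_image("side");crop(s,255,125,105,105,5,"pics/s11.png")
E
```

```text
time_s: 8.3
position: [0.5072, 0.2635, 0.1682]
tool_rot: [[0.813, 0.582, 0.0], [0.582, -0.813, 0.007], [0.004, -0.005, -1.0]]
ft_force: [-7.3, 18.4, 6.0]
grip_width: 0.0317
time_s: 9.1
position: [0.5042, 0.2653, 0.1682]
tool_rot: [[0.145, 0.989, -0.005], [0.989, -0.145, 0.009], [0.008, -0.007, -1.0]]
ft_force: [-23.1, 26.1, 9.6]
grip_width: 0.0316
[15.5 24.9 73.7  0.6 81.6 23.8] [0.5042 0.2653 0.1682] [ 3.28  2.65 -0.2 ] y ang -8.347361435822858
```

View pics/s11.png

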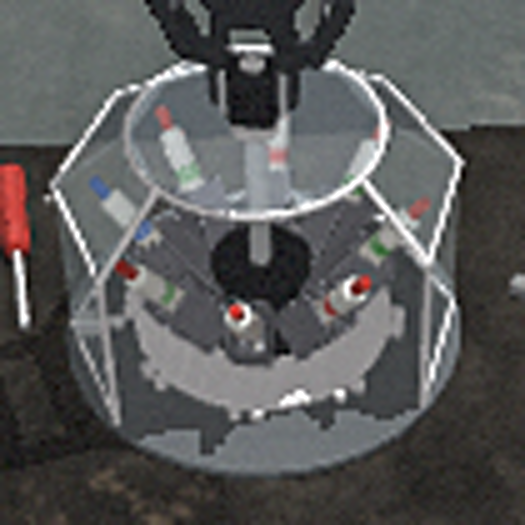

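Turning works, but the side force is about 35 N, because the grip is about 4.5 mm off the axis. I'll follow the arc while turning to relieve it.

```bash
python3 -m crank '{"slide":[[0.0035,-0.004,0],[0.0045,-0.005,0],[0.0043,-0.0058,0],[0.0041,-0.0063,0],[0.004,-0.0067,0],[0.0037,-0.0071,0],[0.0035,-0.0075,0],[0.0032,-0.0079,0]],"roll":[0,-0.1,-0.22,-0.34,-0.46,-0.58,-0.7,-0.8],"grip":[0.02,0.02,0.02,0.02,0.02,0.02,0.02,0.02]}' 60
python3 - <<'E'
from h import *
o=observe();R=o["tool_rot"];print(o["q"].round(1),o["position"].round(4),o["wrist_torque"].round(2),"y ang",np.degrees(np.arctan2(R[1,1],R[0,1])))
E
```

```text
time_s: 9.95
position: [0.501, 0.2642, 0.1681]
tool_rot: [[-0.606, 0.796, 0.001], [0.796, 0.606, 0.0], [-0.001, 0.001, -1.0]]
ft_force: [0.4, 0.7, 6.8]
grip_width: 0.0312
[ 15.8  24.5  74.3  -0.   81.1 -21.4] [0.501  0.2642 0.1681] [-0.45  0.86 -0.03] y ang 37.28066754579349
```

```bash
python3 -m crank '{"slide":[[-0.0001,-0.0006,0],[-0.0002,-0.0012,0],[-0.0003,-0.0017,0],[-0.0006,-0.0022,0],[-0.0009,-0.0026,0],[-0.0012,-0.003,0],[-0.0015,-0.0033,0],[-0.0018,-0.0036,0]],"roll":[-0.12,-0.24,-0.36,-0.48,-0.6,-0.72,-0.83,-0.915],"grip":[0.02,0.02,0.02,0.02,0.02,0.02,0.02,0.02]}' 60
python3 - <<'E'
from h import *
o=observe();R=o["tool_rot"];print(o["q"].round(1),o["position"].round(4),o["wrist_torque"].round(2),"y ang",np.degrees(np.arctan2(R[1,1],R[0,1])))
s=get_image("side");crop(s,255,125,105,105,5,"pics/s12.png")
s=get_image("scene");crop(s,195,125,130,120,5,"pics/s12b.png")
E
```

```text
time_s: 10.75
position: [0.4994, 0.2608, 0.1681]
tool_rot: [[-1.0, 0.005, 0.002], [0.005, 1.0, 0.0], [-0.002, 0.0, -1.0]]
ft_force: [-0.5, 2.8, 6.2]
grip_width: 0.0316
[ 15.5  24.2  74.8  -0.   80.9 -74.1] [0.4994 0.2608 0.1681] [-0.46  0.46 -0.06] y ang 89.69040854489263
```

View pics/s12.png

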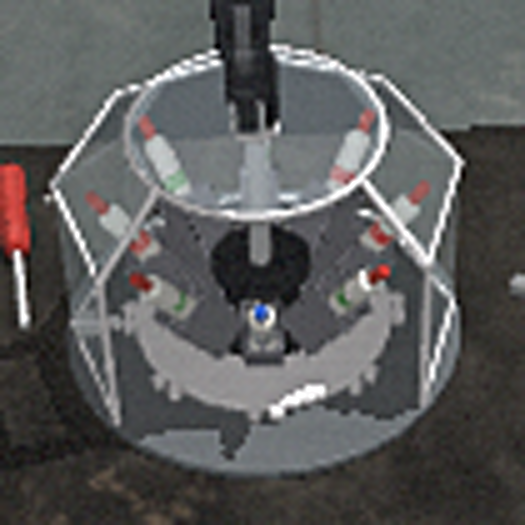

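View pics/s12b.png

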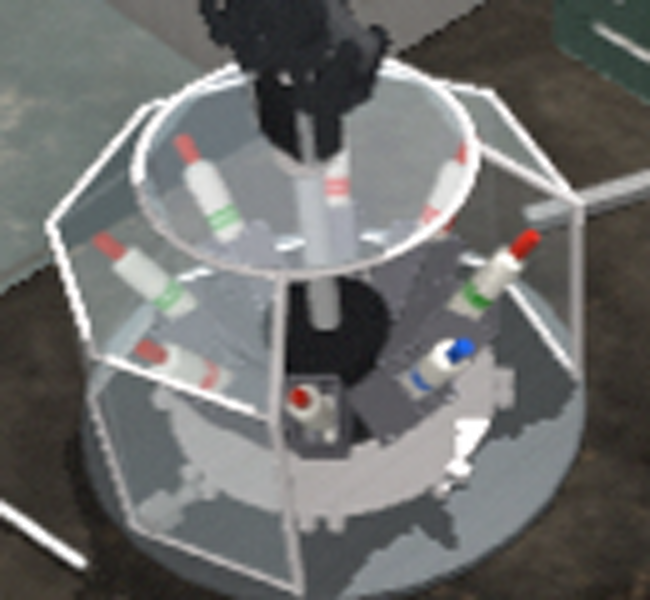

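Blue is at the front centre of the opening, at (261,313) in the crop. I'll release, let it click in, then rise.

```bash
python3 -m crank '{"slide":[[0,0,0],[0,0,0],[0,0,0],[0,0,0],[0,0,-0.03],[0,0,-0.07],[0,0,-0.11],[0,0,-0.12]],"roll":[0,0,0,0,0,0,0,0],"grip":[0.06,0.06,0.06,0.06,0.06,0.06,0.06,0.06]}' 60
python3 - <<'E'
from h import *
o=observe();R=o["tool_rot"];print(o["q"].round(1),o["position"].round(4))
P={}
for n in ("side","scene","wrist"):P[n]=get_image(n)
crop(P["side"],280,160,60,50,10,"pics/s13.png");crop(P["scene"],260,170,60,50,10,"pics/s13b.png")
cv2.imwrite("pics/w13.png",P["wrist"]["frame"][:,:,::-1])
for n in P:
  print(n,[(round(r["confidence"],2),np.round(r["box"],1).tolist()) for r in silhouettes("blue_paste",P[n])])
E
```

```text
time_s: 11.65
position: [0.5002, 0.2609, 0.2913]
tool_rot: [[-1.0, 0.01, 0.007], [0.01, 1.0, 0.002], [-0.007, 0.002, -1.0]]
ft_force: [-0.4, 0.7, -0.3]
grip_width: 0.0601
[ 15.5  20.4  60.7   0.   98.5 -73.9] [0.5002 0.2609 0.2913]
side []
scene [(0.44, [282.0, 197.9, 8.6, 12.9])]
wrist [(0.48, [204.1, 175.2, 13.7, 12.1])]
```

View pics/s13.png

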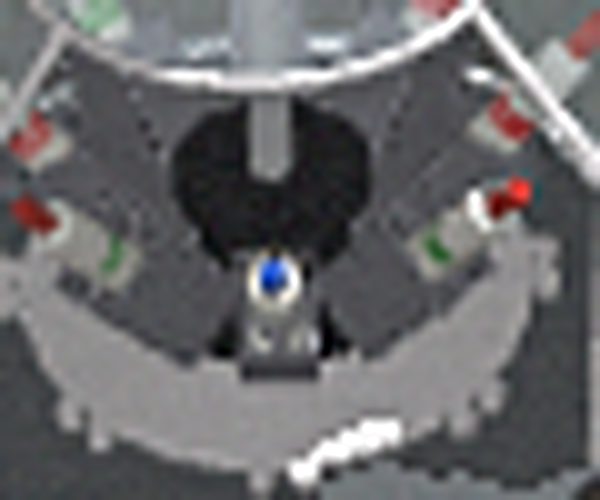

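View pics/s13b.png

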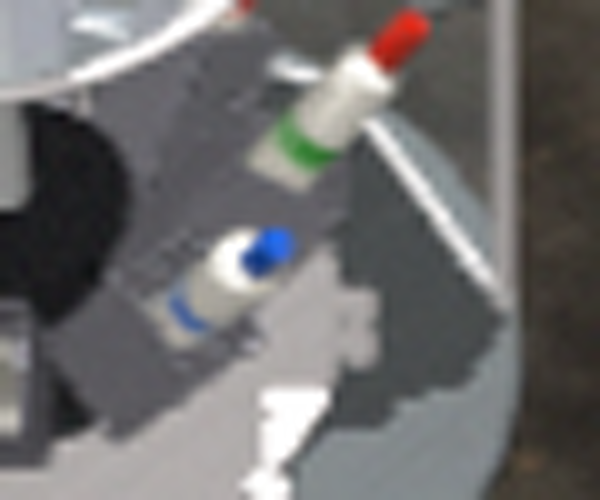

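View pics/w13.png

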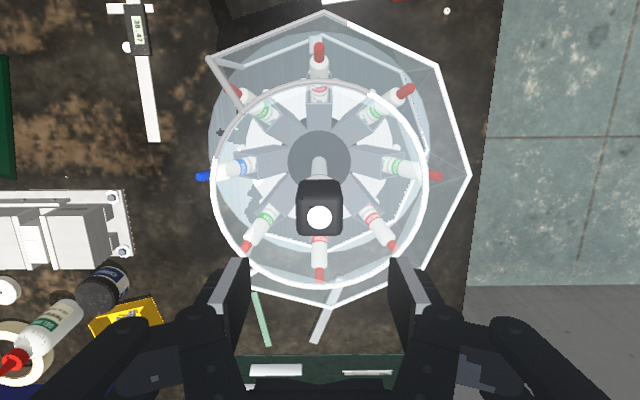

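Run:
```python
from h import *
P={n:get_image(n) for n in ("side","scene","wrist")}
w=P["wrist"];crop(w,185,145,90,60,8,"pics/w14.png")
A=tri([(P["side"],307.3,186.7),(P["scene"],287.9,194.3)]);B=tri([(P["side"],307.3,188.2),(P["scene"],284.2,195.7)])
print("tip",A.round(4),"barreltop",B.round(4))
C=np.array([.507,.2607])
# model: predict for angles
for c in ([.507,.2607],[.5037,.2607]):
  for ang in (-89.1,):
    u=np.array([np.cos(np.radians(ang)),np.sin(np.radians(ang)),0]);M=np.array([*c,.086])+.08*u;ax=np.sin(np.radians(35))*u+[0,0,np.cos(np.radians(35))]
    for s in (-.002,.045,.062):
        print(c,s,(M+s*ax).round(4),[proj(P[n],M+s*ax).round(1).tolist() for n in P])
```

```text
tip [0.5057 0.1467 0.1341] barreltop [0.5061 0.1612 0.1152]
[0.507, 0.2607] -0.002 [0.5082 0.1819 0.0844] [[308.1, 189.8], [280.1, 199.7], [248.3, 170.7]]
[0.507, 0.2607] 0.045 [0.5087 0.1549 0.1229] [[308.2, 187.5], [286.6, 194.8], [213.9, 180.0]]
[0.507, 0.2607] 0.062 [0.5088 0.1452 0.1368] [[308.2, 186.7], [289.1, 192.9], [199.6, 183.8]]
[0.5037, 0.2607] -0.002 [0.5049 0.1819 0.0844] [[307.1, 189.9], [279.2, 200.4], [248.1, 167.7]]
[0.5037, 0.2607] 0.045 [0.5054 0.1549 0.1229] [[307.2, 187.6], [285.7, 195.4], [213.5, 176.7]]
[0.5037, 0.2607] 0.062 [0.5055 0.1452 0.1368] [[307.2, 186.7], [288.1, 193.6], [199.2, 180.5]]
```

View pics/w14.png

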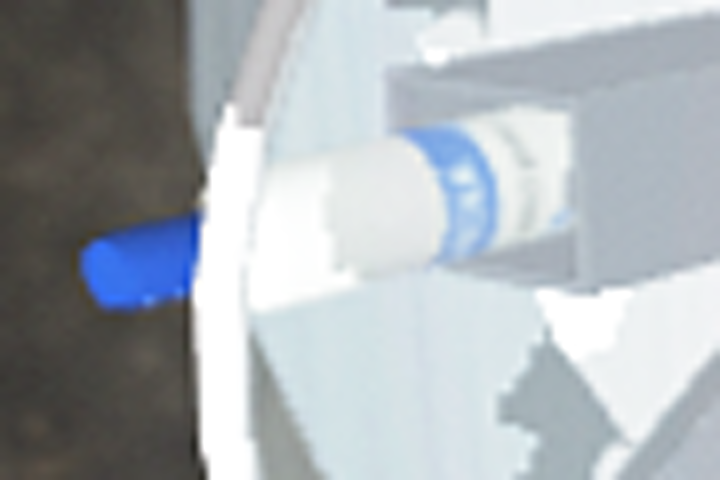

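```bash
python3 -m crank '{"slide":[[0,-0.03,0],[-0.002,-0.06,0],[-0.004,-0.09,0],[-0.007,-0.114,0],[-0.007,-0.114,0],[-0.007,-0.114,0],[-0.007,-0.114,0],[-0.007,-0.114,0]],"roll":[0.145,0.29,0.435,0.58,0.725,0.87,1.015,1.16],"grip":[0.05,0.05,0.05,0.05,0.05,0.05,0.05,0.05]}' 60;  python3 -m crank '{"slide":[[0,0,0.02],[0,0,0.05],[0,0,0.08],[0,0,0.11],[0,0,0.13],[0,0,0.14],[0,0,0.14],[0,0,0.14]],"roll":[0.13,0.26,0.385,0.385,0.385,0.385,0.385,0.385],"grip":[0.05,0.05,0.05,0.05,0.05,0.05,0.05,0.05]}'
python3 - <<'E'
from h import *
o=observe();R=o["tool_rot"];print(o["q"].round(1),o["position"].round(4),"y ang",np.degrees(np.arctan2(R[1,1],R[0,1])))
P={}
for n in ("side","scene","wrist"):P[n]=get_image(n)
crop(P["side"],255,95,110,120,5,"pics/s15.png");crop(P["scene"],200,70,150,150,4,"pics/s15b.png")
cv2.imwrite("pics/w15.png",P["wrist"]["frame"][:,:,::-1])
E
```

```text
time_s: 12.9
position: [0.5049, 0.1464, 0.2864]
tool_rot: [[-0.385, 0.923, -0.001], [0.923, 0.385, -0.0], [0.0, -0.001, -1.0]]
ft_force: [0.5, 0.3, 0.2]
grip_width: 0.0501
time_s: 13.7
position: [0.5055, 0.1466, 0.1476]
tool_rot: [[-0.016, 1.0, 0.001], [1.0, 0.016, 0.0], [0.0, 0.001, -1.0]]
ft_force: [0.2, 0.7, -0.1]
grip_width: 0.05
[ 3.3 21.7 82.7  0.  75.6  2.4] [0.5055 0.1466 0.1476] y ang 0.916410271864957
```

View pics/s15.png

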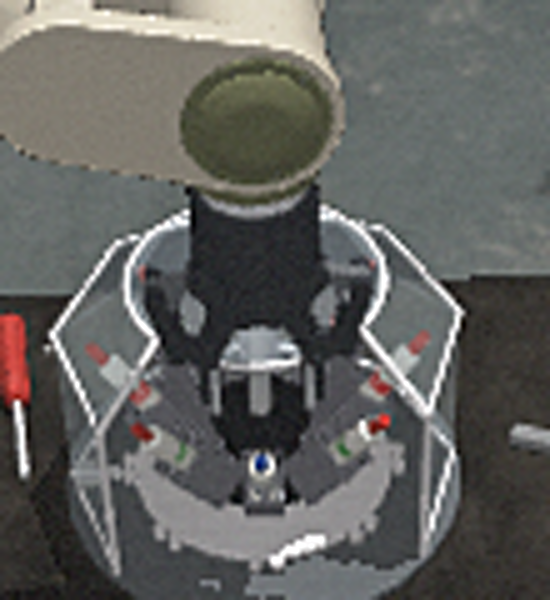

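View pics/s15b.png

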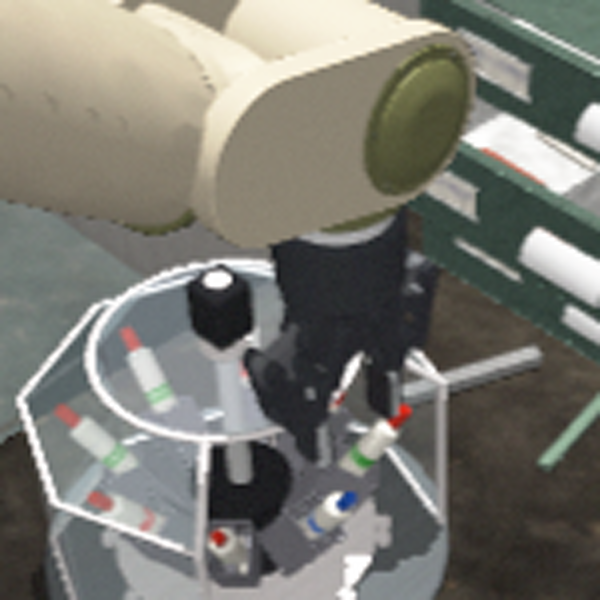

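View pics/w15.png

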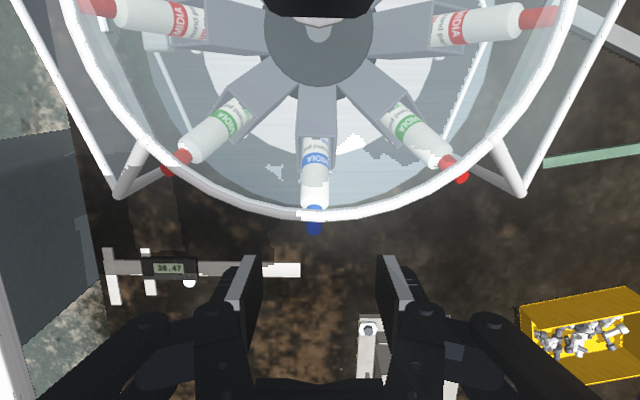

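```bash
python3 - <<'E'
from h import *
w=get_image("wrist")
for X in ([.5055,.1452,.1368],[.5055,.149,.1314],[.5055,.155,.123]): print(X,proj(w,X).round(1))
crop(w,230,180,170,120,4,"pics/w16.png")
E
python3 -m crank '{"slide":[[0,0,0.01],[0,0,0.02],[0,0,0.03],[0,0,0.04],[0,0,0.045],[0,0,0.045],[0,0,0.045],[0,0,0.045]],"roll":[0,0,0,0,0,0,0,0],"grip":[0.035,0.035,0.035,0.035,0.035,0.035,0.035,0.035]}' 60
python3 - <<'E'
from h import *
P={}
for n in ("side","scene","wrist"):P[n]=get_image(n)
crop(P["side"],255,95,110,120,5,"pics/s16.png");crop(P["scene"],200,90,130,130,5,"pics/s16b.png")
cv2.imwrite("pics/w17.png",P["wrist"]["frame"][:,:,::-1])
for X in ([.5055,.1452,.1368],[.5055,.149,.1314],[.5055,.155,.123]): print(X,proj(P["wrist"],X).round(1))
E
```

```text
[0.5055, 0.1452, 0.1368] [316.3 229.4]
[0.5055, 0.149, 0.1314] [316.5 219.9]
[0.5055, 0.155, 0.123] [316.7 205.8]
time_s: 14.7
position: [0.5053, 0.1465, 0.1022]
tool_rot: [[-0.016, 1.0, 0.001], [1.0, 0.016, 0.0], [0.0, 0.001, -1.0]]
ft_force: [0.0, -0.4, 0.1]
grip_width: 0.0351
[0.5055, 0.1452, 0.1368] [316.4 267.5]
[0.5055, 0.149, 0.1314] [316.6 254.7]
[0.5055, 0.155, 0.123] [316.9 235.7]
```

View pics/w16.png

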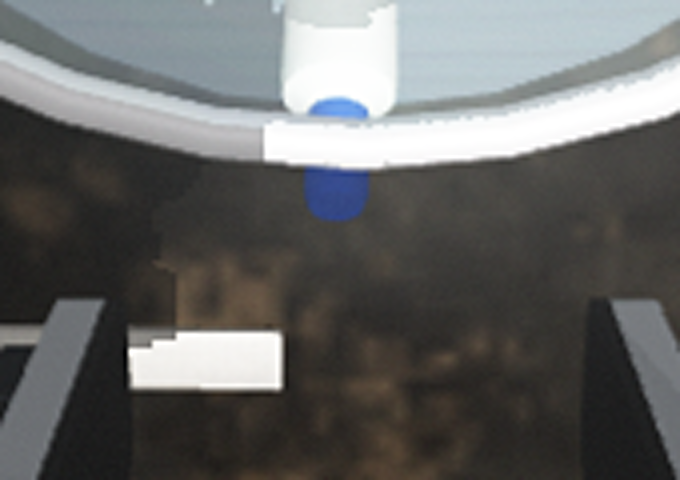

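View pics/s16b.png

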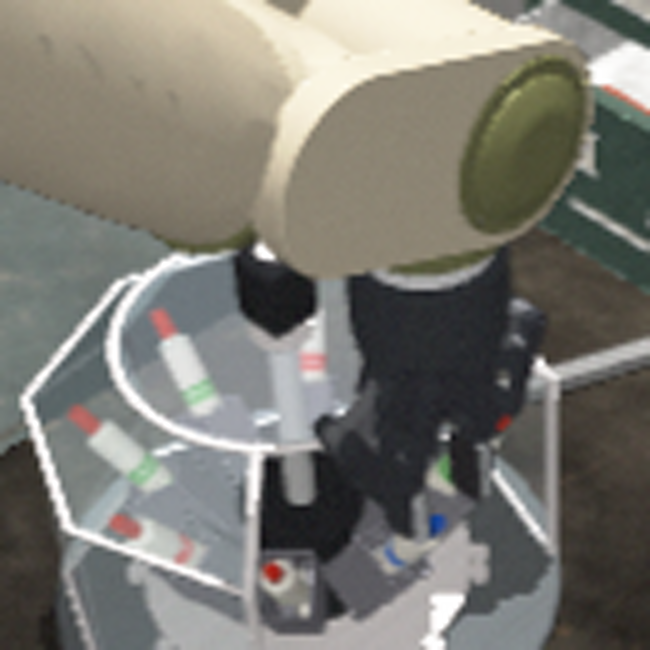

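View pics/w17.png

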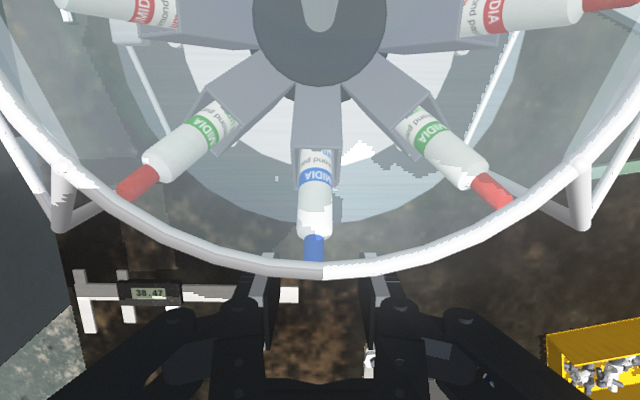

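View pics/s16.png

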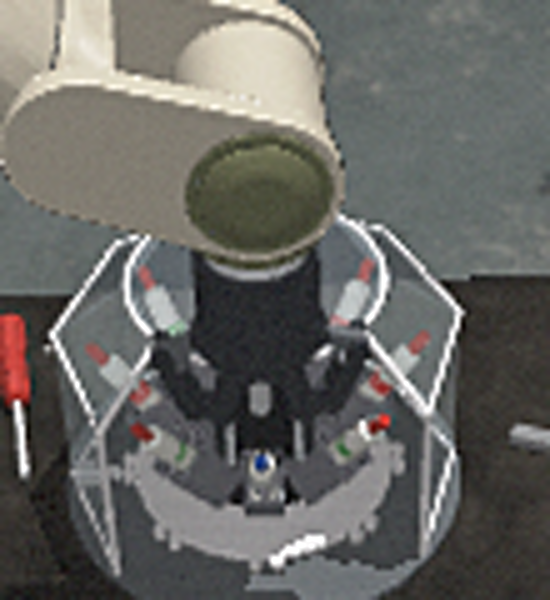

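The cap is centred between the fingers, with the cap at x≈314 and the finger centre at about 318. I'll go down 15 mm and check the force before closing.

```bash
python3 -m crank '{"slide":[[-0,0,0.005],[0,0,0.01],[0,0,0.015],[0,0,0.015],[0,0,0.015],[0,0,0.015],[0,0,0.015],[0,0,0.015]],"roll":[0,0,0,0,0,0,0,0],"grip":[0.03,0.03,0.03,0.03,0.03,0.03,0.03,0.03]}' 60
python3 - <<'E'
from h import *
P={}
for n in ("side","scene","wrist"):P[n]=get_image(n)
crop(P["scene"],240,120,80,100,6,"pics/s18b.png")
crop(P["wrist"],220,200,200,150,4,"pics/w18.png")
E
```

```text
time_s: 15.65
position: [0.5051, 0.1465, 0.0869]
tool_rot: [[-0.016, 1.0, 0.0], [1.0, 0.016, 0.0], [0.0, 0.0, -1.0]]
ft_force: [-0.0, -0.1, 0.3]
grip_width: 0.0299
```

View pics/s18b.png

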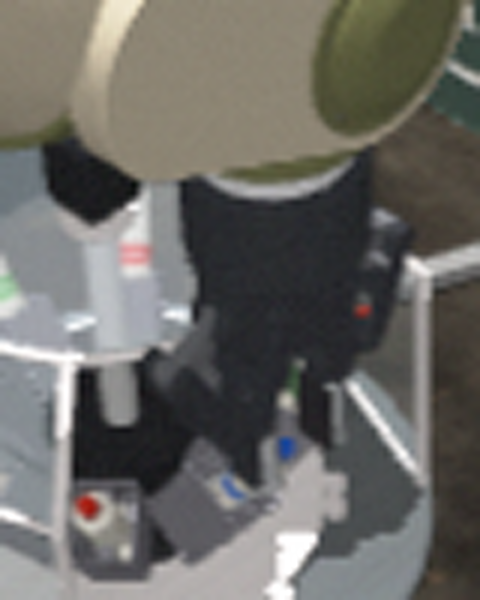

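View pics/w18.png

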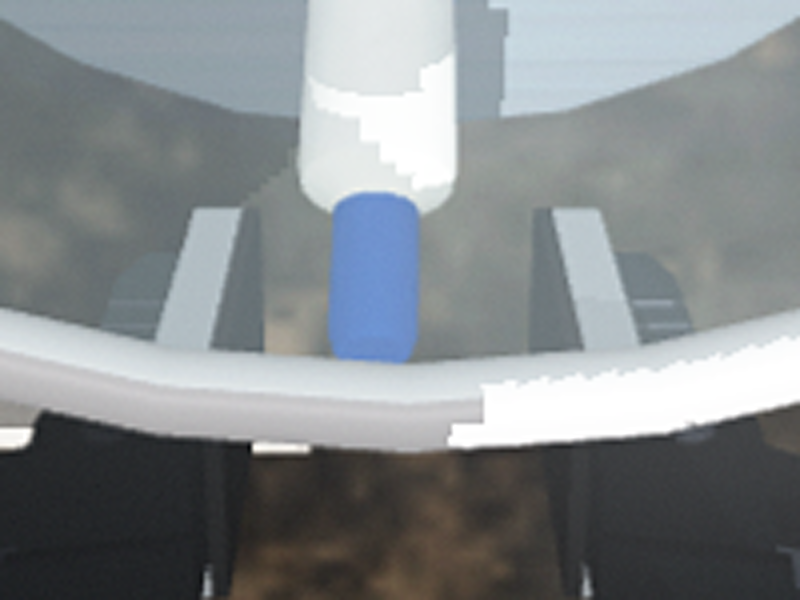

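The fingers are either side of the cap, and the cap sits about 2 mm towards -x. I'll shift and close.

```bash
python3 -m crank '{"slide":[[0,-0.002,0],[0,-0.002,0],[0,-0.002,0],[0,-0.002,0],[0,-0.002,0],[0,-0.002,0],[0,-0.002,0],[0,-0.002,0]],"roll":[0,0,0,0,0,0,0,0],"grip":[0.02,0.01,0.004,0.004,0.004,0.004,0.004,0.004]}' 60
python3 - <<'E'
from h import *
P={}
for n in ("side","scene","wrist"):P[n]=get_image(n)
crop(P["wrist"],220,200,200,150,4,"pics/w19.png")
E
```

```text
time_s: 16.6
position: [0.5032, 0.1464, 0.087]
tool_rot: [[-0.016, 1.0, 0.0], [1.0, 0.016, -0.0], [-0.0, 0.0, -1.0]]
ft_force: [-0.3, -2.2, 5.5]
grip_width: 0.0173
```

View pics/w19.png

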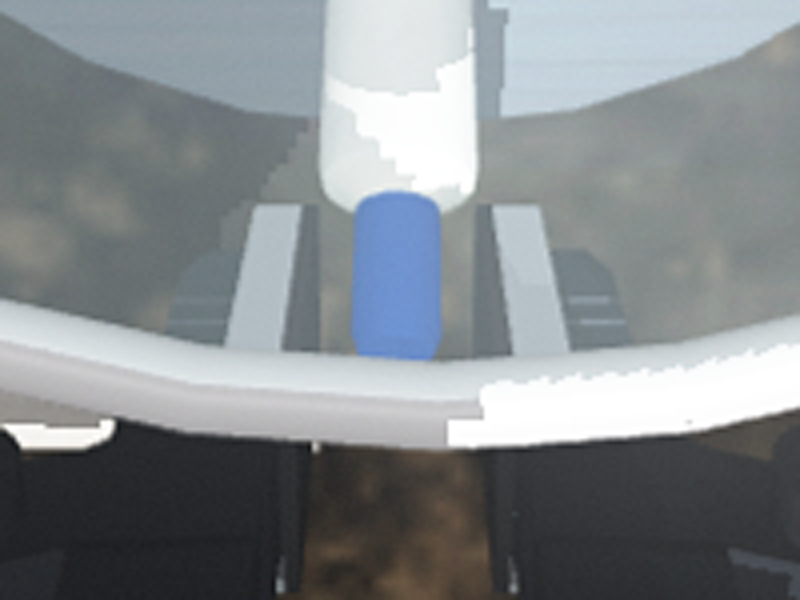

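The jaws stopped on the syringe at 17.3 mm. I'll draw it out slowly along the 35° lean, 24 mm first.

```bash
python3 -m crank '{"slide":[[0,0,0],[-0.0017,0,-0.0025],[-0.0034,0,-0.005],[-0.0052,0,-0.0074],[-0.0069,0,-0.0098],[-0.0092,0,-0.0131],[-0.0115,0,-0.0164],[-0.0138,0,-0.0197]],"roll":[0,0,0,0,0,0,0,0],"grip":[0.004,0.004,0.004,0.004,0.004,0.004,0.004,0.004]}' 90
python3 - <<'E'
from h import *
P={}
for n in ("side","scene","wrist"):P[n]=get_image(n)
crop(P["wrist"],220,180,200,150,4,"pics/w20.png")
crop(P["scene"],240,120,80,100,6,"pics/s20b.png")
E
```

```text
time_s: 17.55
position: [0.5033, 0.1325, 0.1068]
tool_rot: [[-0.016, 1.0, 0.0], [1.0, 0.016, -0.0], [-0.0, 0.0, -1.0]]
ft_force: [-0.1, 0.7, -1.3]
grip_width: 0.0164
```

View pics/w20.png

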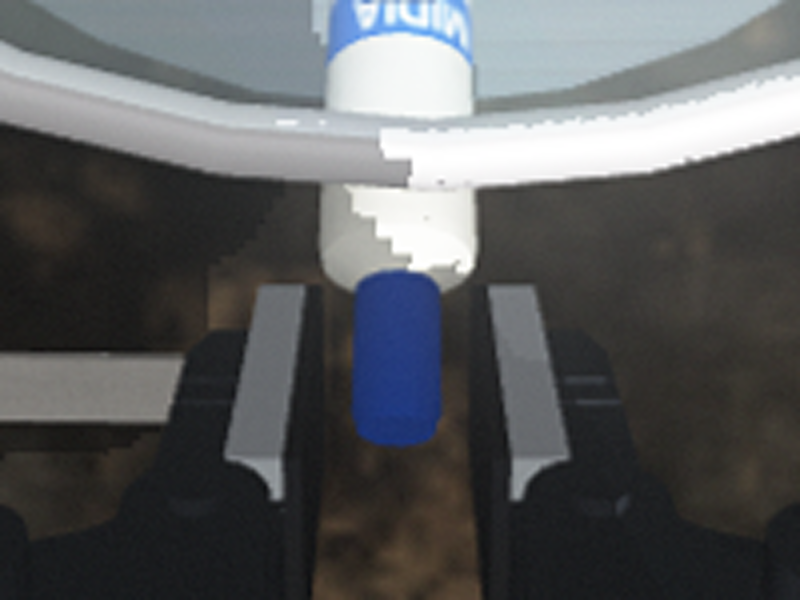

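View pics/s20b.png

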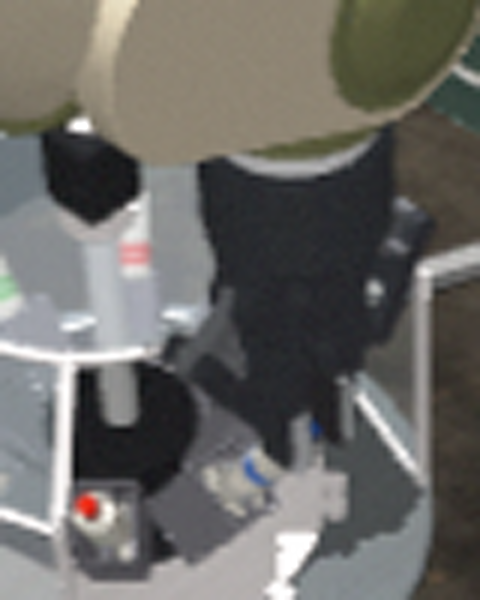

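It follows without slipping. I'll continue along the lean.

```bash
python3 -m crank '{"slide":[[-0.004,0,-0.0057],[-0.008,0,-0.0115],[-0.0126,0,-0.018],[-0.0172,0,-0.0246],[-0.0218,0,-0.0311],[-0.0264,0,-0.0377],[-0.0321,0,-0.0459],[-0.038,0,-0.054]],"roll":[0,0,0,0,0,0,0,0],"grip":[0.004,0.004,0.004,0.004,0.004,0.004,0.004,0.004]}' 90
python3 - <<'E'
from h import *
P={}
for n in ("side","scene","wrist"):P[n]=get_image(n)
cv2.imwrite("pics/w21.png",P["wrist"]["frame"][:,:,::-1])
crop(P["scene"],220,80,120,140,4,"pics/s21b.png")
E
```

```text
time_s: 18.5
position: [0.5039, 0.0942, 0.1612]
tool_rot: [[-0.016, 1.0, 0.0], [1.0, 0.016, -0.0], [-0.0, 0.0, -1.0]]
ft_force: [-0.2, -0.2, -1.8]
grip_width: 0.0163
```

View pics/w21.png

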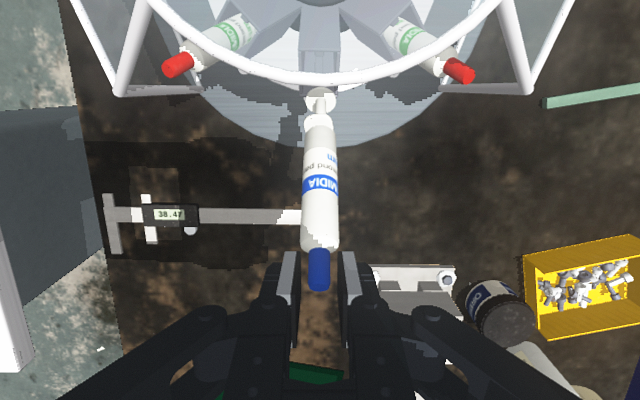

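View pics/s21b.png

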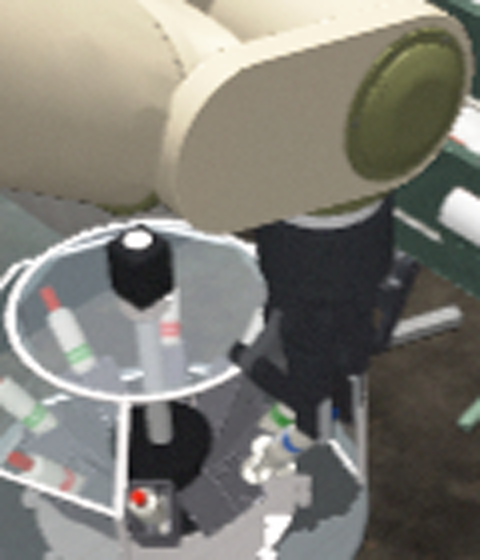

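The syringe is fully out: its lower end is at (320,100) in the wrist image, clear of the pocket. I'll lift and carry it to the mat.

```bash
python3 -m crank '{"slide":[[-0.01,0,-0.01],[-0.025,0,-0.02],[-0.045,-0.005,-0.03],[-0.065,-0.01,-0.04],[-0.09,-0.015,-0.04],[-0.115,-0.02,-0.04],[-0.14,-0.025,-0.04],[-0.165,-0.03,-0.04]],"roll":[0,0,0,0,0,0,0,0],"grip":[0.004,0.004,0.004,0.004,0.004,0.004,0.004,0.004]}' 90;python3 -m crank '{"slide":[[-0.025,-0.005,0],[-0.05,-0.01,0],[-0.075,-0.015,0],[-0.1,-0.02,0],[-0.125,-0.027,0.01],[-0.145,-0.033,0.02],[-0.161,-0.039,0.03],[-0.161,-0.039,0.035]],"roll":[0,0,0,0,0,0,0,0],"grip":[0.004,0.004,0.004,0.004,0.004,0.004,0.004,0.004]}' 90
python3 - <<'E'
from h import *
P={}
for n in ("side","scene","wrist"):P[n]=get_image(n)
cv2.imwrite("pics/w22.png",P["wrist"]["frame"][:,:,::-1])
cv2.imwrite("pics/s22.png",P["scene"]["frame"][:,:,::-1])
cv2.imwrite("pics/d22.png",P["side"]["frame"][:,:,::-1])
E
```

```text
time_s: 19.45
position: [0.4761, -0.0721, 0.2009]
tool_rot: [[-0.016, 1.0, -0.0], [1.0, 0.016, -0.0], [-0.0, -0.0, -1.0]]
ft_force: [1.0, -0.1, -0.7]
grip_width: 0.0165
time_s: 20.25
position: [0.4392, -0.2341, 0.1649]
tool_rot: [[-0.014, 1.0, -0.001], [1.0, 0.014, 0.0], [0.0, -0.001, -1.0]]
ft_force: [-0.2, 0.2, -0.2]
grip_width: 0.0166
```

View pics/w22.png

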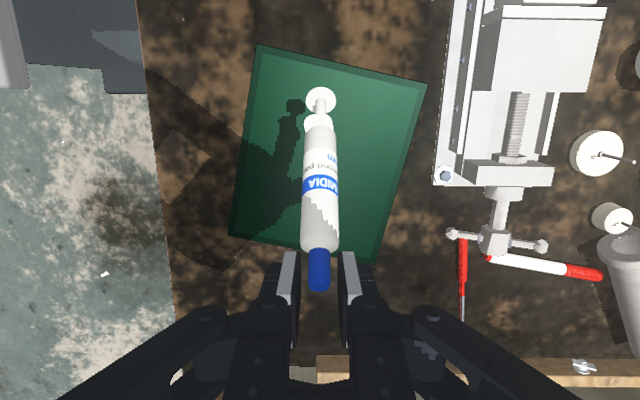

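View pics/s22.png

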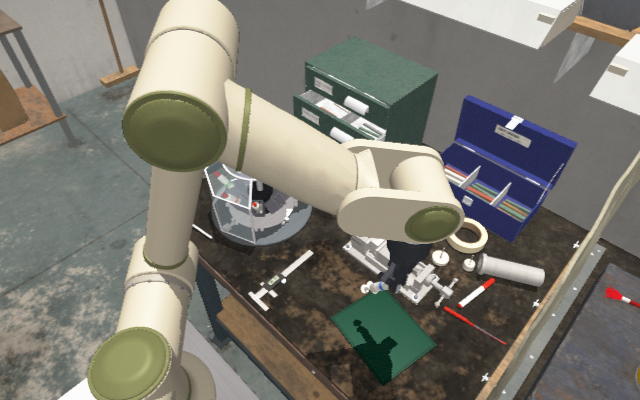

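View pics/d22.png

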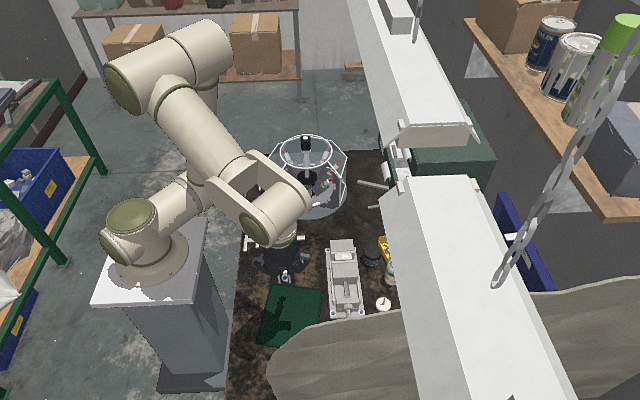

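Run:
```python
from h import *
w=get_image("wrist")
Q=np.array([onz(w,*a,.003)[:2] for a in [(257,45),(427,84),(372,263),(229,236)]]);print(Q.round(3).tolist(),Q.mean(0).round(4))
o=observe();T=o["position"]
for dy,dz in ((.067,-.049),(.06,-.05),(.035,.002)):
    print(proj(w,T+[0,dy,dz]).round(1))
s=get_image("side");crop(s,255,230,90,120,5,"pics/d23.png")
```

```text
[[0.385, -0.12], [0.539, -0.151], [0.5, -0.334], [0.348, -0.305]] [ 0.4431 -0.2273]
[318.7 104.1]
[318.5 115.5]
[317.7 173.3]
```

View pics/d23.png

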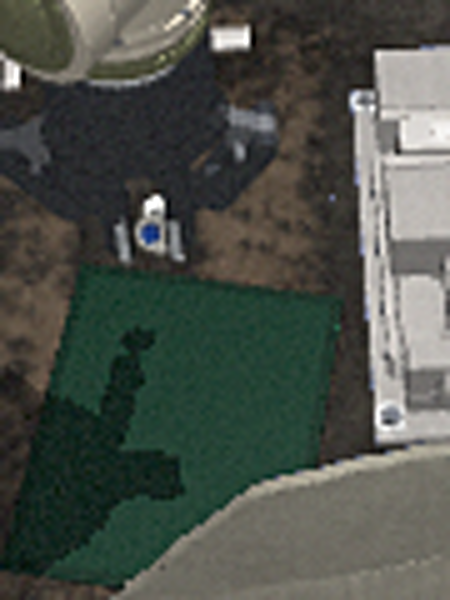

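```bash
python3 -m crank '{"slide":[[0,0,0.02],[0,0,0.04],[0,0,0.06],[0,0,0.075],[0,0,0.085],[0,0,0.092],[0,0,0.095],[0,0,0.095]],"roll":[0,0,0,0,0,0,0,0],"grip":[0.004,0.004,0.004,0.004,0.004,0.004,0.004,0.004]}' 60; python3 -m crank '{"slide":[[0,0,0.003],[0,0,0.006],[0,0,0.009],[0,0,0.011],[0,0,0.013],[0,0,0.013],[0,0,0.013],[0,0,0.013]],"roll":[0,0,0,0,0,0,0,0],"grip":[0.004,0.004,0.004,0.004,0.004,0.004,0.004,0.004]}' 40
python3 - <<'E'
from h import *
w=get_image("wrist");cv2.imwrite("pics/w24.png",w["frame"][:,:,::-1])
s=get_image("scene");crop(s,320,250,130,130,5,"pics/s24.png")
E
```

```text
time_s: 21.3
position: [0.4402, -0.2323, 0.0707]
tool_rot: [[-0.016, 1.0, 0.0], [1.0, 0.016, -0.0], [-0.0, 0.0, -1.0]]
ft_force: [0.6, 0.2, -0.2]
grip_width: 0.0164
time_s: 22.1
position: [0.4407, -0.2338, 0.0586]
tool_rot: [[-0.016, 1.0, 0.002], [1.0, 0.016, -0.003], [-0.003, 0.002, -1.0]]
ft_force: [-2.1, -3.1, 9.2]
grip_width: 0.0162
```

View pics/s24.png

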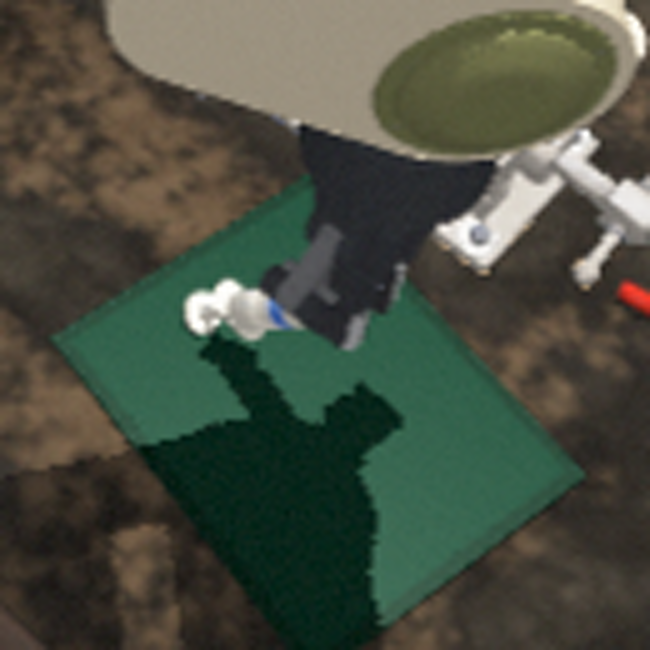

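View pics/w24.png

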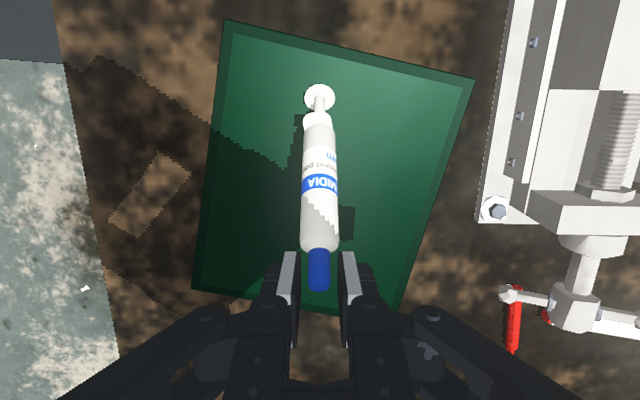

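The lower end is down on the mat at 9 N while still held. I'll soften the grip and swing the cap down in an arc about that end.

```bash
python3 -m crank '{"slide":[[0,0,0],[-0.005,0,0.0035],[-0.0096,0,0.0075],[-0.014,0,0.0117],[-0.0184,0,0.016],[-0.022,0,0.021],[-0.0263,0,0.0254],[-0.0263,0,0.0254]],"roll":[0,0,0,0,0,0,0,0],"grip":[0.004,0.004,0.004,0.004,0.004,0.004,0.004,0.004]}' 20
python3 - <<'E'
from h import *
w=get_image("wrist");cv2.imwrite("pics/w25.png",w["frame"][:,:,::-1])
s=get_image("scene");crop(s,320,250,130,130,5,"pics/s25.png")
E
```

```text
time_s: 23.0
position: [0.4426, -0.2624, 0.0341]
tool_rot: [[-0.015, 1.0, 0.006], [1.0, 0.015, -0.007], [-0.007, 0.006, -1.0]]
ft_force: [0.2, -9.3, 15.3]
grip_width: 0.0166
```

View pics/s25.png

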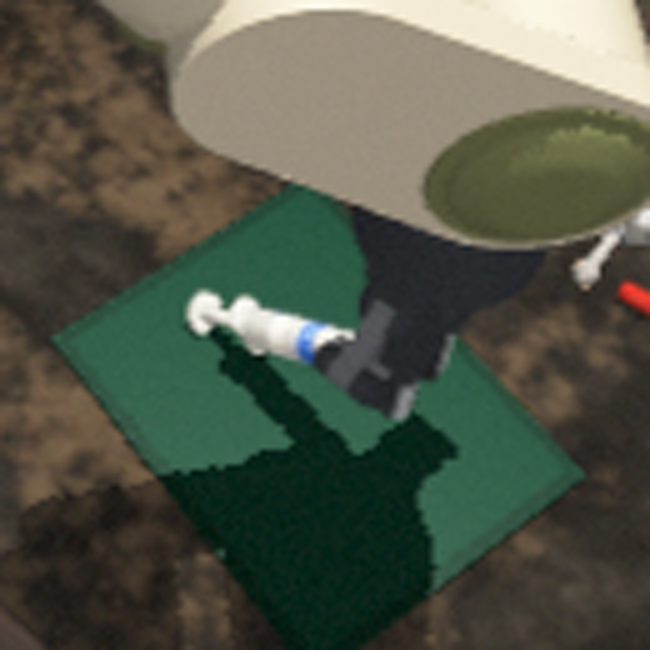

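View pics/w25.png

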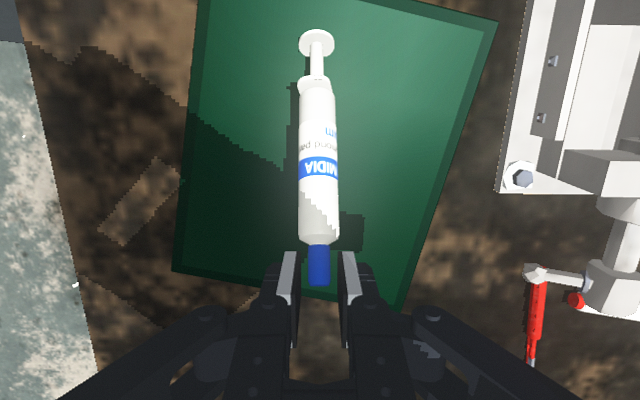

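```bash
python3 -m crank '{"slide":[[-0.004,0,0.005],[-0.0075,0,0.011],[-0.011,0,0.017],[-0.014,0,0.0235],[-0.0165,0,0.0304],[-0.0185,0,0.036],[-0.02,0,0.042],[-0.02,0,0.042]],"roll":[0,0,0,0,0,0,0,0],"grip":[0.004,0.004,0.004,0.004,0.004,0.004,0.004,0.004]}' 20
python3 - <<'E'
from h import *
w=get_image("wrist");cv2.imwrite("pics/w26.png",w["frame"][:,:,::-1])
s=get_image("scene");crop(s,320,250,130,130,5,"pics/s26.png")
E
```

```text
time_s: 23.9
position: [0.4415, -0.2797, -0.0097]
tool_rot: [[-0.015, 1.0, 0.002], [1.0, 0.015, -0.001], [-0.002, 0.002, -1.0]]
ft_force: [0.5, -3.8, 5.2]
grip_width: 0.0166
```

View pics/s26.png

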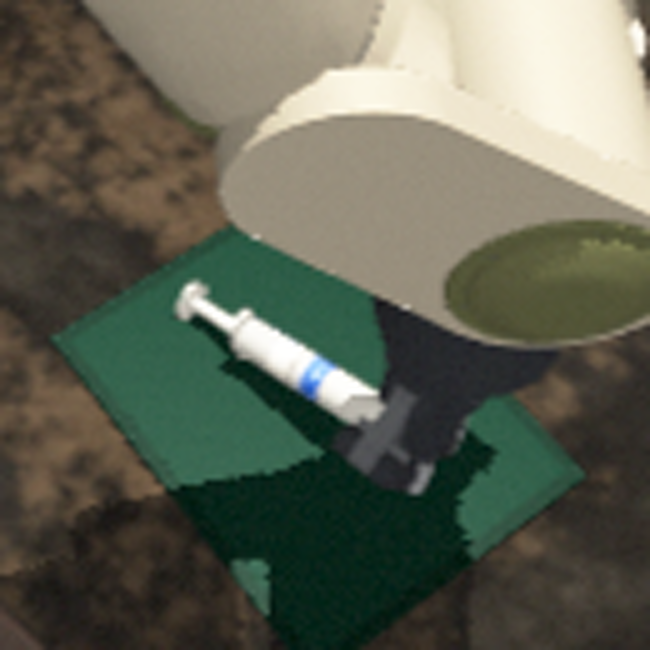

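View pics/w26.png

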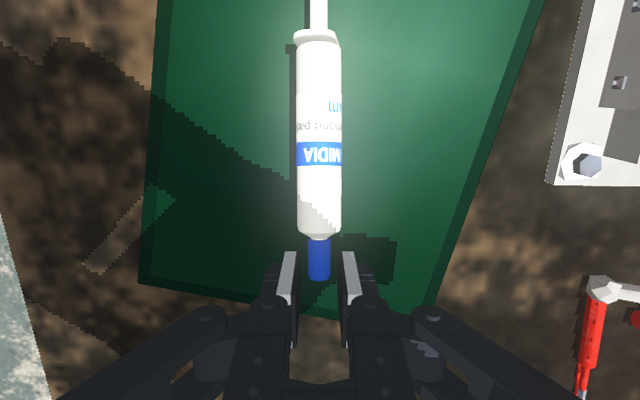

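```bash
python3 -m crank '{"slide":[[-0.001,0,0.004],[-0.0015,0,0.008],[-0.002,0,0.012],[-0.0025,0,0.016],[-0.0025,0,0.018],[-0.0025,0,0.018],[-0.0025,0,0.018],[-0.0025,0,0.018]],"roll":[0,0,0,0,0,0,0,0],"grip":[0.004,0.004,0.004,0.004,0.004,0.004,0.004,0.004]}' 20
python3 - <<'E'
from h import *
s=get_image("scene");crop(s,320,250,130,130,5,"pics/s27.png")
E
```

```text
time_s: 24.8
position: [0.4407, -0.281, -0.0278]
tool_rot: [[-0.016, 1.0, -0.0], [1.0, 0.016, 0.0], [0.0, -0.0, -1.0]]
ft_force: [-0.8, -2.5, 4.5]
grip_width: 0.0166
```

View pics/s27.png

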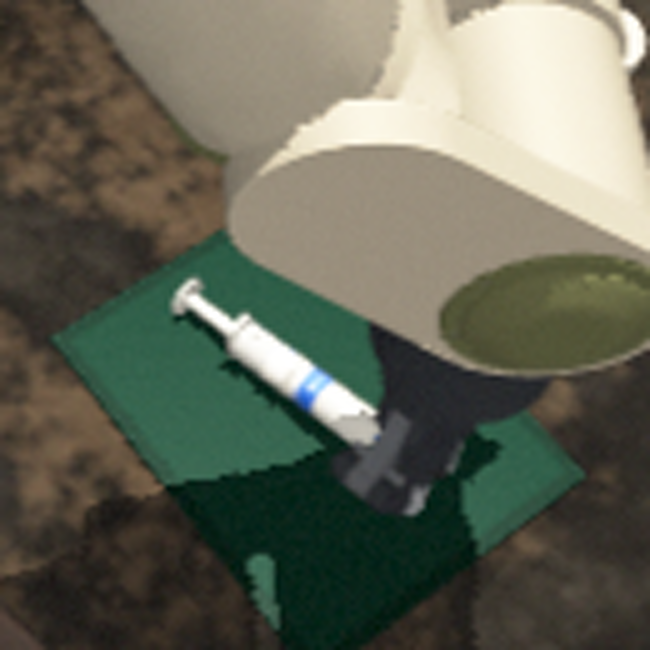

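Nearly flat now. I'll open gently, wait, then rise.

```bash
python3 -m crank '{"slide":[[0,0,0],[0,0,0],[0,0,0],[0,0,0],[0,0,0],[0,0,0],[0,0,-0.005],[0,0,-0.015]],"roll":[0,0,0,0,0,0,0,0],"grip":[0.02,0.025,0.03,0.035,0.04,0.045,0.045,0.045]}' 20; python3 -m crank '{"slide":[[0,0,-0.02],[0,0,-0.05],[0,0,-0.09],[0,0,-0.13],[0,0,-0.15],[0,0,-0.15],[0,0,-0.15],[0,0,-0.15]],"roll":[0,0,0,0,0,0,0,0],"grip":[0.045,0.045,0.045,0.045,0.045,0.045,0.045,0.045]}'
python3 - <<'E'
from h import *
P={n:get_image(n) for n in ("scene","side","wrist")}
crop(P["scene"],320,250,130,130,4,"pics/s28.png");cv2.imwrite("pics/w28.png",P["wrist"]["frame"][:,:,::-1]);crop(P["side"],240,120,120,230,3,"pics/d28.png")
E
```

```text
time_s: 25.65
position: [0.4406, -0.2809, -0.0128]
tool_rot: [[-0.016, 1.0, -0.001], [1.0, 0.016, 0.001], [0.001, -0.001, -1.0]]
ft_force: [-0.6, -0.3, 0.3]
grip_width: 0.0446
time_s: 26.45
position: [0.4404, -0.2807, 0.1362]
tool_rot: [[-0.016, 1.0, -0.001], [1.0, 0.016, 0.002], [0.002, -0.001, -1.0]]
ft_force: [-0.3, 0.3, 0.6]
grip_width: 0.0448
```

View pics/s28.png

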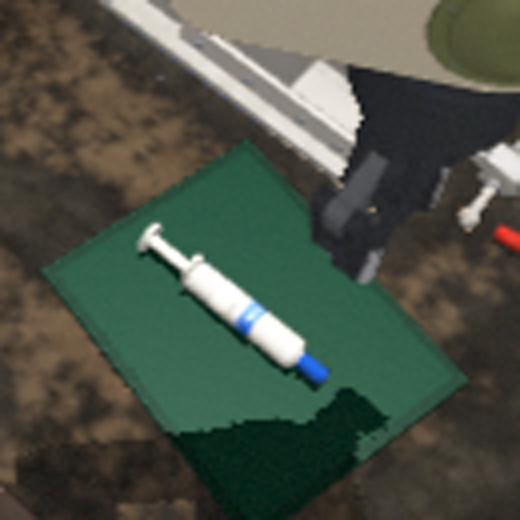

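View pics/w28.png

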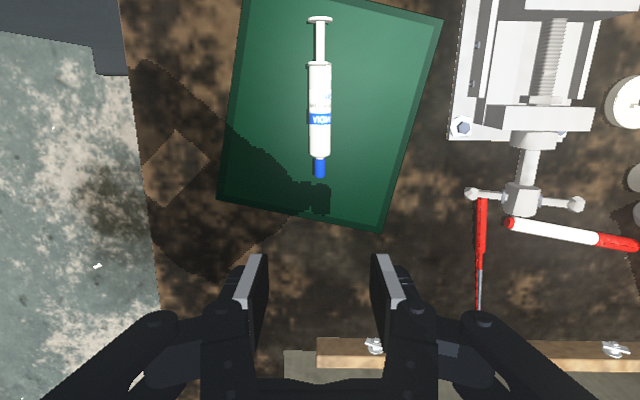

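View pics/d28.png

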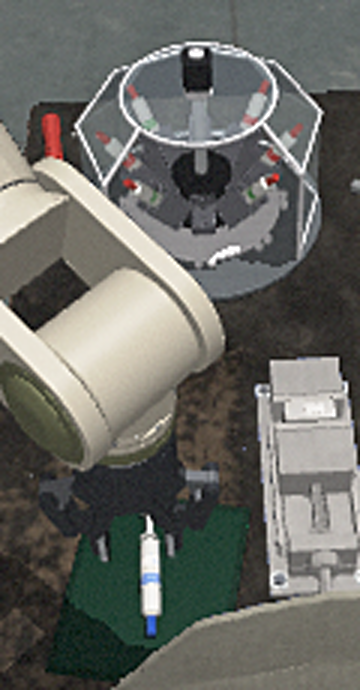

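Run:
```python
from h import *
w=get_image("wrist")
a=onz(w,320,19,.013)[:2];b=onz(w,319.5,177,.013)[:2];m=(a+b)/2;c=np.array([.443,-.2273]);t=np.radians(-11.3)
d=m-c;print(a,b,np.hypot(*(a-b)),"mat xy",d[0]*np.cos(t)+d[1]*np.sin(t),-d[0]*np.sin(t)+d[1]*np.cos(t))
w2=get_image("wrist");print(np.abs(w2["frame"].astype(int)-w["frame"]).max())
print(observe()["time_s"]);print(close_job())
```

```text
[ 0.440738   -0.15365105] [ 0.44228606 -0.27872297] 0.12508150176771152 mat xy -0.0036366744806529024 0.01060599931988996
151
26.7
the job is handed in; nothing more can be done
None
```

The blue syringe is lying on the mat, let go, and I handed the job in at about 26.7 s. The interface gives no verdict, so this rests on my own checks.

**What I did**
- I turned the knob about 151° counter-clockwise, until blue clicked into the middle of the opening.
- I drew the syringe out about 90 mm along its 35° lean and carried it to the mat.
- I touched its lower end down while still holding it (about 9 N upward on the wrist), then swung it down flat about that end. I opened the gripper and rose clear.

**Last checks**
- **Position:** in the last wrist picture the syringe measures 125 mm (it should be 124 mm). Its middle is about (-4, +11) mm from the mat centre, so well inside the edges.
- **Flatness:** it looks flat in all three views. I did not measure the angle separately.
- **Neighbours and hood:** the other syringes visible in the last side picture are in their pockets. The wrist force stayed near zero while the gripper was near the roof, up to about 5 N as it closed on the syringe.

**Things that disagreed or went wrong**
- **TCP offset:** the pictures put the fingertips about 40 mm behind the reported TCP. My first grip on the knob closed on air above it. I corrected for the offset from then on.
- **Upright reach:** the moves allow no tilt, so I did not reach in at a slant as asked. I held the gripper upright at the cap end, with its body just above the roof.
- **Force on the knob:** my first knob grip was about 4.5 mm off the axis, which put about 35 N sideways on the wrist for one call. I relieved it by following the arc.
- **Stillness check:** comparing two successive wrist pictures gave a largest single-pixel difference of 151. I did not look into it; edge noise would explain it, but this check does not confirm stillness.

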